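# Open the roll-top lens cabinet and set out the slit bar

## Robot

A 6-joint arm with a two-finger parallel gripper is mounted at the origin on the work surface. World frame = base frame: x ahead of the robot, y to its left, z up, the work surface at z = 0. Lengths are in m, angles in rad, forces in N, time in s.
With the tool pointing down it reaches from about 0.225 to 0.725 m from the base axis. Payload 3.1 kg.
Tool frame: the origin (TCP) lies on the centre line of the jaws, within the pads' length; the fingertips stand 22 mm ahead of it and the grasp point (between the pads) lies 3 mm ahead of it (manip.nose_length is the distance from the TCP to the fingertips, in m); z points along the fingers, x is the direction in which the jaws open and shut, and the axes are right-handed (so a half turn about z gives the same grasp; the last joint's range is limited). The gripper opens to 85 mm and grips with 20 to 120 N. Pads are 22 mm wide; open, the fingers measure 114 mm over their backs; the gripper's body (76 mm by 85 mm) begins 54 mm behind the grasp point. The pads swing forward as they close: fully open they stand 13 mm farther back than shut.
Start: joints at [1.199, 0.048, 0.099, 1.622, 0, 1.443], TCP at [0.127, 0.509, 0.253] pointing down, gripper open.
Joint ranges: [-2.91, 2.91], [-0.99, 1.94], [-1.21, 1.42], [-2.12, 2.29], [-1.49, 1.47], [-3.14, 3.14]. Speed limits (rad/s): [2.79, 2.79, 3.14, 3.14, 3.14, 3.14].

## Interface

Orientations are given as a unit quaternion [x, y, z, w].
In Python, from cell import manip, viewer, order gives the robot as it stands. The module is installed in compiled form; this text tells all that it offers.
- The arm moves only by the tool step_arm, never from a script. Its argument "plan" is a list of rows, each an object of numbers: "dx", "dy", "dz": the shift along the tool's x, y, z scaled (see below); "wx", "wy", "wz": the turn, a rotation vector about the tool's x, y, z scaled (see below); "hand": the closure, from -1 (fully open) to 1 (shut). A call has 1 to 20 rows; each row shifts and turns the commanded pose from where the row before left it, along the tool's axes as they then stand; what a row does not reach is not made up. The controller multiplies each number of a shift by 0.025 m and each number of a turn by 0.08 rad. A row lasts 1/12 s, in which the tool goes at most 41.7 mm and 7.16 degrees, less where a joint would pass 70% of its speed; a pose out of reach is approached as far as the arm can. A call with a number of a shift or a turn outside -1 to 1 is refused whole. A call with a gripper value outside its range is refused whole. The fingers move at their own pace and stop on an object; the grip force is fixed at half the most. Time passes only in rows, so rows that do not move let the fingers close. It gives the time, the measured TCP pose, the force and the opening at its end, in the units of the state.
- manip.state(): the state, without advancing time (a new reading comes with each control period).
- viewer.snapshot(name): name is "scene" or "top" or "wrist"; returns the picture (480x640x3 uint8, red, green, blue); there is no depth.
- viewer.camera_params(name): a dict with "camera_matrix" (3x3 intrinsics, pixels), "k1" (the pictures are not rectified: a ray, as slopes to the right and down, at radius r is drawn at 1 + k1 r^2 times it, then the intrinsics apply), "R" (3x3) and "t" (3): a world point X has camera coordinates R X + t. Camera axes: x right, y down, z forward; pixel columns grow to the right and rows downward; lengths in m; the calibration is good to about 2 mm. A picture is of the moment at which its call begins: read the wrist's pose just before it. camera_params takes no time and is no camera call; for the wrist camera it gives the pose at the moment of the call.
- order.job_done(): hands the job in, once; it reports no verdict.
The state is a dict: "time_s": time; "joints": joint angles; "qvel": joint speeds; "joint_torque": joint torques, N m; "position": TCP position; "tool_rot": TCP orientation; "force": force on the tool from outside, world axes, zero at the start; "ft_torque": the same for the moment, N m; "gripper_width": finger opening in m.
Only numpy, scipy, OpenCV 4.12 (cv2) and the standard library are available. Lean on these libraries where they do the work, as an engineer would, in place of code of your own. Each camera call takes 0.05 s, during which the arm holds its last target.

## Task

Raise the cabinet's slatted roll shutter all the way up, so that it stays open by itself, then slide the thin slit bar (the square-ended one with the long slot) forward along its channel until its end overhangs the front sill, and pick it up by that end. Lower it into the long empty bay of the aluminium tray, lay it flat there and let go, leaving the shutter open and all other things where they are.

Things in the scene. Friction and masses are not known exactly. Their poses are not given: they have to be found in the camera images.
- case: Roll-top lens cabinet, white, fixed, 300 deep (x) x 354 wide (y) x 206 mm high. Origin on the table under the shutter's axis; -x points out of its front opening, +x to its closed back, z up. Side cheeks' inner faces at y = +-165 mm, their front edge an arc of radius 142 about the shutter axis. Inner back wall at x = +30. The fixed roof begins at x = +50, its top 206 mm above the table.
- sill (a point): Middle of the front sill edge, on the cabinet floor: 43 mm above the table, at x = -150 mm of the case; axes as the case. The front face below is plain and upright. From here the floor runs back 180 mm; two channels in it, 38 mm wide and 3 mm deep, run along x at y = +45 and y = -45 mm and are open at the sill.
- shutter (a joint): Angle of the slatted shutter about its axis (rad): 0 closed, 1.6 fully open (stop). 0.28 to 0.56 kg, slats 130 mm from the axis. Little friction: let go below about 1.0 rad it slides shut; past about 1.3 its weight carries it to the open stop, where it stays. Fully open, its lower edge is above, 14 mm in front of the axis: the front is clear from above.
- shutter_axis (a point): Point on the shutter's horizontal axis (along the case's y), at the middle of the cabinet, 65 mm above the table. Axes as the case.
- tab (a point): Grip point of the steel pull tab, mid-width of the shutter's bottom rail. The tab is 24 mm wide (y), 10 thick, juts 42 mm from the slats; this point is 159 mm from the shutter axis, 16 mm from the tab's outer end. Closed, the tab points level to the case's -x, 72 mm above the table; fully open it points up. Own axes: -x out along the tab, y as the case's.
- slit_center (a point): Centre of the slit bar: black plastic, 110 (x) x 34 (y) x 3 mm, square ends, a 60 x 8 mm slot along its middle, 20 to 45 g. Starts in either channel, flush with the floor, front end 25 to 45 mm behind the sill edge; its sides cannot be gripped there, but closed fingertips pressed on it from above with a few newtons drag it along. Own axes: x along it (at first as the case's), z up.
- pinhole_center (a point): Centre of the pinhole bar in the other channel, a black bar of the same length, width and thickness but with half-round ends and a row of four round pale holes. To be left alone.
- bay (a point): Middle of the floor of the tray's long empty bay, 4 mm above the table. The tray is aluminium, fixed, 214 (x) x 118 (y) mm with a 10 mm high rim, 4 mm thick; the bay is 152 long (x) x 110 mm wide (y) inside. Beyond a 10 mm high divider at the bay's +x end is a small bay with a lens in it. Axes: x along the tray's length, away from the robot, z up.
- slit_bar: The slit bar itself; origin 1.5 mm under its centre, axes as slit_center.
- pinhole_bar: The pinhole bar itself; origin 1.5 mm under its centre. Bystander.
- lens_a: Chrome-rimmed convex trial lens, 38 mm across, 5 mm rim, in the tray's small bay; origin at its underside. Bystander. Behind the tray stands a fixed open lens case (not listed), its raised lid up to 235 mm high.
- lens_b: Another such lens lying on the table. Bystander.
- occluder: Red plastic occluder disc, 38 mm across, 4 mm thick, on the table. Bystander.
- trial_frame: Round black metal trial frame lying on the table, about 110 (x) x 130 (y) x 10 mm. Bystander.
- pen_cup: White ceramic pen cup, 76 mm across, 80 mm high, with pens to 140 mm; origin at its underside. Bystander.

How it is judged:
By the outcome, as a careful person would: the job done as asked, in the order asked, and still so for the second after the job is handed in, with the robot touching nothing.
It also fails if it takes over 72 s, if anything falls off the work surface, if the arm or the gripper's body presses on something with over 40 N, if the wrist force passes 120 N, or if a joint passes its speed limit or range.

## Working session

There is one attempt and no reset: what is moved stays moved. The work goes in short steps, Python scripts to look and compute and a tool call to move; the robot and the scene stay as the last step left them, time stands still between calls to the robot, and variables do not carry over. Pictures are saved under pics/ and viewed, and the job is handed in when it is done.

Besides the shell and the picture viewer there is one more tool, called after "Call:" by a JSON object that holds its "fn" and its "kwargs". step_arm: Moves the arm, as the interface text tells. Its arguments: {"type":"object","properties":{"plan":{"type":"array","items":{"type":"object","properties":{"dx":{"type":"number"},"dy":{"type":"number"},"dz":{"type":"number"},"wx":{"type":"number"},"wy":{"type":"number"},"wz":{"type":"number"},"hand":{"type":"number"}}}}},"required":["plan"]}

```bash
mkdir -p pics; cat > h.py <<'E'
import numpy as np,cv2
from cell import manip,viewer,order
from scipy.spatial.transform import Rotation as Ro
def snap(n,f):
    im=viewer.snapshot(n); cv2.imwrite('pics/'+f,im[:,:,::-1]); return im
def ray(c,u,v):
    K=np.array(c['camera_matrix']);k=c['k1'];R=np.array(c['R']);t=np.array(c['t'])
    d=np.linalg.solve(K,[u,v,1.])[:2];s=d.copy()
    for _ in range(30): s=d/(1+k*(s@s))
    return -R.T@t, R.T@np.array([s[0],s[1],1])
def onz(c,u,v,z):
    o,d=ray(c,u,v); return o+d*(z-o[2])/d[2]
def proj(c,X):
    K=np.array(c['camera_matrix']);p=np.array(c['R'])@np.array(X)+np.array(c['t']);s=p[:2]/p[2]
    s=s*(1+c['k1']*(s@s)); return (K@[s[0],s[1],1])[:2]
def st():
    s=manip.state(); print(s['time_s'],np.round(s['position'],4),np.round(s['tool_rot'],4),np.round(s['force'],1),round(s['gripper_width'],4)); return s
E
python3 - <<'E'
from h import *
s=st();print(s, manip.nose_length)
for n in ['scene','top','wrist']:
    snap(n,n+'0.png');print(n,viewer.camera_params(n))
E
```

```text
0.0 [0.1265 0.509  0.2521] [ 7.878e-01  6.159e-01 -1.000e-03  6.000e-04] [ 1.3 -0.1 -0.4] 0.0854
{'time_s': 0.0, 'joints': array([1.19922068e+00, 4.87587630e-02, 9.75653182e-02, 1.62197162e+00,
       9.49825640e-06, 1.44300360e+00]), 'qvel': array([-1.87478222e-03,  1.35680728e-03,  1.98115477e-05,  8.47612909e-04,
       -2.92675842e-04,  9.04734371e-04]), 'joint_torque': array([ 1.09921741e-03, -3.38781416e+01,  3.20017183e+01,  2.03526003e-02,
       -1.29213258e-04,  3.42684707e-06]), 'position': array([0.12652373, 0.50895132, 0.25209661]), 'tool_rot': array([ 7.87836812e-01,  6.15882907e-01, -1.02086913e-03,  6.00483904e-04]), 'force': array([ 1.25419986, -0.05554911, -0.41530408]), 'ft_torque': array([ 0.00244082, -0.04073827,  0.0153383 ]), 'gripper_width': 0.08543304140957012} 0.022
scene {'camera_matrix': array([[437.0643456 ,   0.        , 324.46587881],
       [  0.        , 437.0643456 , 243.99403705],
       [  0.        ,   0.        ,   1.        ]]), 'k1': -0.07006987768953364, 'R': array([[ 9.99988642e-01, -3.89578785e-04, -4.75017210e-03],
       [-1.88252388e-03, 
[... 266 characters left out ...]
6876 ],
       [  0.        ,   0.        ,   1.        ]]), 'k1': -0.05024296414218484, 'R': array([[-0.01666412, -0.99932255,  0.03281393],
       [-0.99798864,  0.01461637, -0.06168499],
       [ 0.06116358, -0.03377586, -0.99755612]]), 't': array([0.04945621, 0.49889957, 1.10360259])}
wrist {'camera_matrix': array([[410.97446211,   0.        , 318.56055073],
       [  0.        , 410.97446211, 235.56259889],
       [  0.        ,   0.        ,   1.        ]]), 'k1': -0.06833468473232021, 'R': array([[ 0.24123654,  0.97046422, -0.00203467],
       [ 0.93398666, -0.23159855,  0.27208645],
       [ 0.26357893, -0.06753754, -0.96227066]]), 't': array([-0.52432169, -0.03489672,  0.37904957])}
```

View pics/scene0.png

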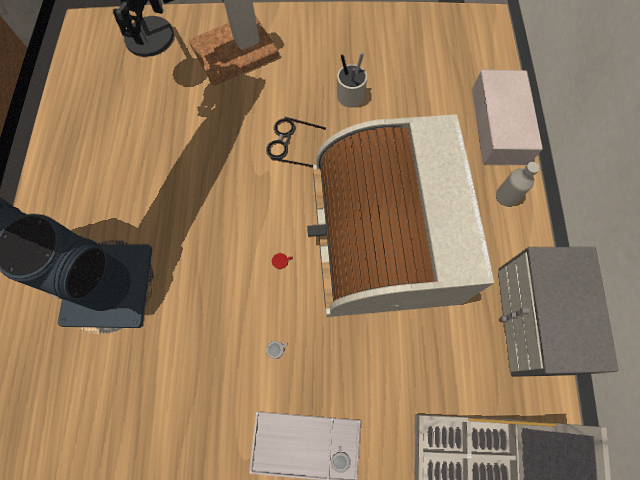

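View pics/top0.png

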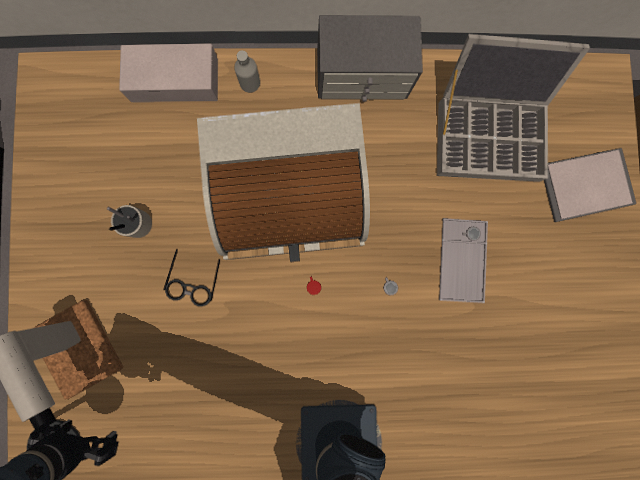

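View pics/wrist0.png

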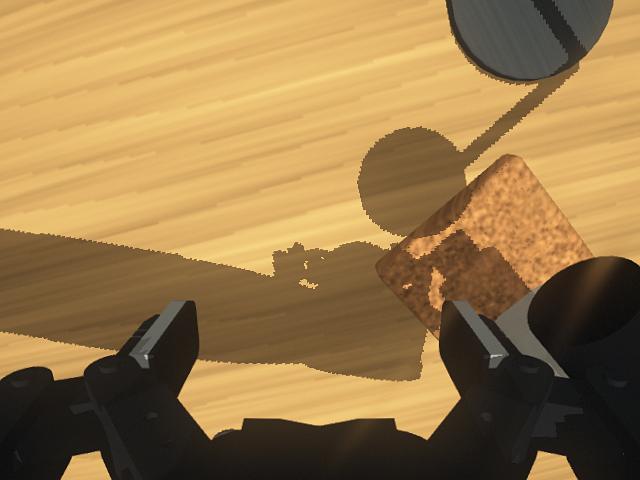

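```bash
python3 - <<'E'
import cv2
a=cv2.imread('pics/top0.png');b=cv2.imread('pics/scene0.png')
cv2.imwrite('pics/c1.png',cv2.resize(a[90:280,180:390],None,fx=3.8,fy=3.15,interpolation=cv2.INTER_CUBIC)[:600])
cv2.imwrite('pics/c2.png',cv2.resize(b[110:330,300:500],None,fx=2.7,fy=2.7,interpolation=cv2.INTER_CUBIC))
cv2.imwrite('pics/c3.png',cv2.resize(a[200:320,420:510],None,fx=5,fy=5,interpolation=cv2.INTER_CUBIC))
E
```

```text
(no output)
```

View pics/c1.png

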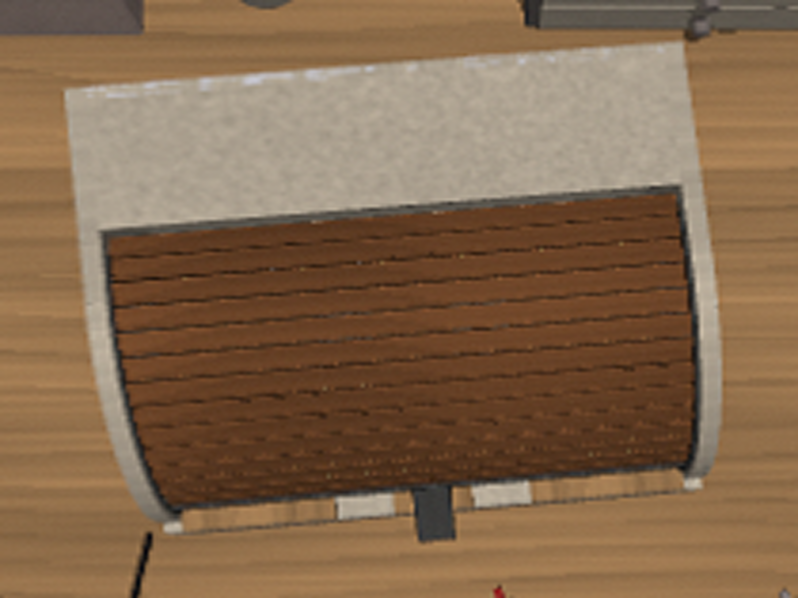

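View pics/c2.png

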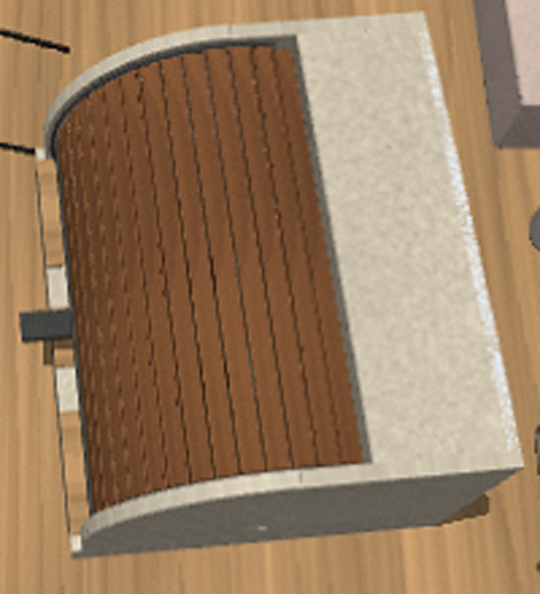

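View pics/c3.png

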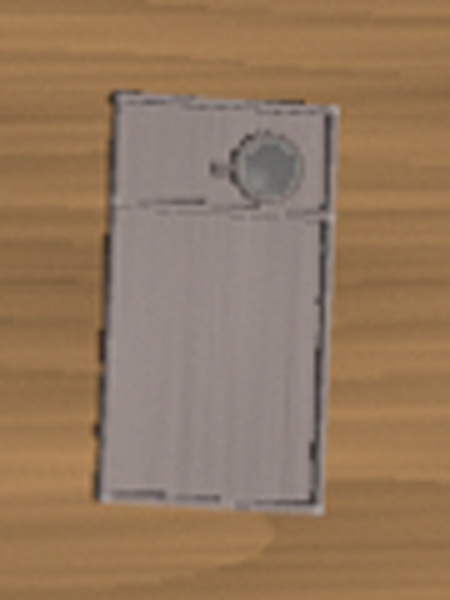

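```bash
python3 - <<'E'
from h import *
c=viewer.camera_params('top');s=viewer.camera_params('scene')
T=lambda x,y,z:onz(c,180+x/3.8,90+y/3.15,z)
S=lambda x,y,z:onz(s,300+x/2.7,110+y/2.7,z)
p=lambda n,v:print(n,np.round(v,4))
p('T sill L',T(163,532,.043));p('T sill R',T(703,489,.043))
p('S sill L',S(37,155,.043));p('S sill R',S(72,553,.043))
p('T back L',T(65,90,.206));p('T back R',T(684,42,.206))
p('S back L',S(424,13,.206));p('S back R',S(523,466,.206))
for q in [(416,541),(455,538)]: p('T tab end',T(*q,.077))
for q in [(20,312),(23,340)]: p('S tab end',S(*q,.077))
p('T tabroot',T(434,487,.077))
U=lambda x,y:onz(c,420+x/5,200+y/5,.010)
for q in [(113,93),(338,107),(323,513),(98,500)]: p('tray',U(*q))
for q in [(252,412),(361,420),(357,480),(250,472)]: p('S tray',onz(s,*q,.01))
p('occ',onz(c,314,286,.004));p('lensb',onz(c,390,287,.005));
for q in [(176,250),(218,260),(170,290),(210,300)]: p('frame',onz(c,*q,.01))
p('cup',onz(c,131,220,.08))
E
```

```text
T sill L [0.4699 0.2821 0.043 ]
T sill R [ 0.4986 -0.0712  0.043 ]
S sill L [0.4734 0.2744 0.043 ]
S sill R [ 0.5032 -0.0722  0.043 ]
T back L [0.767  0.3072 0.206 ]
T back R [ 0.7985 -0.0454  0.206 ]
S back L [0.7698 0.3069 0.206 ]
S back R [ 0.8001 -0.0433  0.206 ]
T tab end [0.4594 0.1165 0.077 ]
T tab end [0.4613 0.0918 0.077 ]
S tab end [0.462 0.115 0.077]
S tab end [0.4647 0.0912 0.077 ]
T tabroot [0.5005 0.1046 0.077 ]
tray [ 0.5674 -0.2812  0.01  ]
tray [ 0.5587 -0.4015  0.01  ]
tray [ 0.3468 -0.3852  0.01  ]
tray [ 0.3563 -0.2663  0.01  ]
S tray [ 0.3499 -0.2674  0.01  ]
S tray [ 0.5727 -0.2825  0.01  ]
S tray [ 0.5624 -0.3953  0.01  ]
S tray [ 0.3506 -0.3814  0.01  ]
occ [0.3982 0.0571 0.004 ]
lensb [ 0.3921 -0.1389  0.005 ]
frame [0.4955 0.4077 0.01  ]
frame [0.4685 0.3008 0.01  ]
frame [0.3941 0.4228 0.01  ]
frame [0.3673 0.3214 0.01  ]
cup [0.5653 0.4959 0.08  ]
```

```bash
cat >> h.py <<'E'
th=0.0855
cx=np.array([np.cos(th),np.sin(th),0]);cy=np.array([-np.sin(th),np.cos(th),0]);Z=np.array([0,0,1.])
sill=np.array([.486,.1055,.043]); axis=np.array([*(sill+.15*cx)[:2],.065])
def orient(b): # tool pitch b below level (rad), jaws along case y
    z=np.cos(b)*cx-np.sin(b)*Z; x=cy; return Ro.from_matrix(np.stack([x,np.cross(z,x),z],1))
def tabpt(a,r=.159):  # shutter angle a
    g=a+np.arcsin(.007/.159); return axis-np.cos(g)*r*cx+np.sin(g)*r*Z
def delta(P,R,s=None,q=None):
    # tool-frame shift (units of .025) and rotvec (units .08) from current pose
    if s is None: s=manip.state(); p0=s['position'];R0=Ro.from_quat(s['tool_rot'])
    else: p0,R0=s,q
    d=R0.inv().apply(np.array(P)-p0)/.025; w=(R0.inv()*R).as_rotvec()/.08
    print('shift units',np.round(d,2),'turn units',np.round(w,2),'in tool axes (at start)')
    return d,w
E
python3 - <<'E'
from h import *
for n in ['top','scene']:
    c=viewer.camera_params(n)
    for X in [(0,0,0),(.1265,.509,.252),(.1265,.509,.23)]: print(n,X,proj(c,X))
w=viewer.camera_params('wrist');print('wrist cam',-w['R'].T@w['t'])
print(tabpt(0),tabpt(1.6),axis)
b=np.radians(30); R=orient(b)
zt=R.apply([0,0,1]); P=tabpt(0)-zt*(.003+.08)
print(P);delta(P,R)
E
```

```text
top (0, 0, 0) [338.90535043 442.02469162]
top (0.1265, 0.509, 0.252) [ 89.81963693 431.01154778]
top (0.1265, 0.509, 0.23) [ 95.0420817  427.19309626]
scene (0, 0, 0) [106.45626232 285.38950974]
scene (0.1265, 0.509, 0.252) [149.38530414  24.33185951]
scene (0.1265, 0.509, 0.23) [153.04615913  32.08378032]
wrist cam [0.05916914 0.52635348 0.37317638]
[0.47718648 0.1047446  0.072     ] [0.6470448  0.11930298 0.22357371] [0.63545207 0.11830938 0.065     ]
[0.40556894 0.09860634 0.1135    ]
shift units [-13.23  14.79   5.58] turn units [-12.97   2.18  -3.72] in tool axes (at start)
```

Call:
{"fn": "step_arm", "kwargs": {"plan": [{"dx": -0.4, "dy": 0.4, "hand": -1}, {"dx": -0.85, "dy": 0.8, "hand": -1}, {"dx": -0.85, "dy": 0.8, "hand": -1}, {"dx": -0.85, "dy": 0.8, "hand": -1}, {"dx": -0.85, "dy": 0.8, "hand": -1}, {"dx": -0.85, "dy": 0.8, "hand": -1}, {"dx": -0.85, "dy": 0.8, "hand": -1}, {"dx": -0.85, "dy": 0.8, "hand": -1}, {"dx": -0.85, "dy": 0.8, "hand": -1}, {"dx": -0.85, "dy": 0.8, "hand": -1}, {"dx": -0.85, "dy": 0.8, "hand": -1}, {"dx": -0.85, "dy": 0.8, "hand": -1}, {"dx": -0.85, "dy": 0.8, "hand": -1}, {"dx": -0.85, "dy": 0.8, "hand": -1}, {"dx": -0.85, "dy": 0.8, "hand": -1}, {"dx": -0.85, "dy": 0.8, "hand": -1}, {"dx": -0.4, "dy": 0.4, "hand": -1}, {"hand": -1}]}}

```text
invalid input at $.plan[0]: expected keys dx, dy, dz, wx, wy, wz, hand
```

```bash
python3 - <<'E'
from h import *
s=st();print(np.round(s['joints'],2))
for bd in (30,35,40):
  b=np.radians(bd); R=orient(b); zt=R.apply([0,0,1]); P=tabpt(0)-zt*(.003+.08); print(bd,P);delta(P,R)
E
```

```text
0.15 [0.1266 0.5091 0.2524] [ 7.878e-01  6.159e-01 -8.000e-04  5.000e-04] [ 0.5  0.1 -0.3] 0.0851
[1.2  0.05 0.1  1.62 0.   1.44]
30 [0.40556894 0.09860634 0.1135    ]
shift units [-13.23  14.79   5.58] turn units [-12.97   2.18  -3.72] in tool axes (at start)
35 [0.40944522 0.09893857 0.11960684]
shift units [-13.18  14.94   5.33] turn units [-11.89   2.    -3.78] in tool axes (at start)
40 [0.41383704 0.09931499 0.12535137]
shift units [-13.12  15.11   5.1 ] turn units [-10.81   1.82  -3.84] in tool axes (at start)
```

Call:
{"fn": "step_arm", "kwargs": {"plan": [{"dx": -0.4, "dy": 0.4, "dz": 0, "wx": 0, "wy": 0, "wz": 0, "hand": -1}, {"dx": -0.85, "dy": 0.8, "dz": 0, "wx": 0, "wy": 0, "wz": 0, "hand": -1}, {"dx": -0.85, "dy": 0.8, "dz": 0, "wx": 0, "wy": 0, "wz": 0, "hand": -1}, {"dx": -0.85, "dy": 0.8, "dz": 0, "wx": 0, "wy": 0, "wz": 0, "hand": -1}, {"dx": -0.85, "dy": 0.8, "dz": 0, "wx": 0, "wy": 0, "wz": 0, "hand": -1}, {"dx": -0.85, "dy": 0.8, "dz": 0, "wx": 0, "wy": 0, "wz": 0, "hand": -1}, {"dx": -0.85, "dy": 0.8, "dz": 0, "wx": 0, "wy": 0, "wz": 0, "hand": -1}, {"dx": -0.85, "dy": 0.8, "dz": 0, "wx": 0, "wy": 0, "wz": 0, "hand": -1}, {"dx": -0.85, "dy": 0.8, "dz": 0, "wx": 0, "wy": 0, "wz": 0, "hand": -1}, {"dx": -0.85, "dy": 0.8, "dz": 0, "wx": 0, "wy": 0, "wz": 0, "hand": -1}, {"dx": -0.85, "dy": 0.8, "dz": 0, "wx": 0, "wy": 0, "wz": 0, "hand": -1}, {"dx": -0.85, "dy": 0.8, "dz": 0, "wx": 0, "wy": 0, "wz": 0, "hand": -1}, {"dx": -0.85, "dy": 0.8, "dz": 0, "wx": 0, "wy": 0, "wz": 0, "hand": -1}, {"dx": -0.85, "dy": 0.8, "dz": 0, "wx": 0, "wy": 0, "wz": 0, "hand": -1}, {"dx": -0.85, "dy": 0.8, "dz": 0, "wx": 0, "wy": 0, "wz": 0, "hand": -1}, {"dx": -0.85, "dy": 0.8, "dz": 0, "wx": 0, "wy": 0, "wz": 0, "hand": -1}, {"dx": -0.4, "dy": 0.4, "dz": 0, "wx": 0, "wy": 0, "wz": 0, "hand": -1}, {"dx": 0, "dy": 0, "dz": 0, "wx": 0, "wy": 0, "wz": -1, "hand": -1}, {"dx": 0, "dy": 0, "dz": 0, "wx": 0, "wy": 0, "wz": -1, "hand": -1}, {"dx": 0, "dy": 0, "dz": 0, "wx": 0, "wy": 0, "wz": -1, "hand": -1}]}}

```text
time_s: 1.82
position: [0.3555, 0.103, 0.2529]
tool_rot: [0.708, 0.707, -0.0, -0.0]
force: [-0.3, 0.1, -0.5]
gripper_width: 0.0854
```

```bash
python3 - <<'E'
from h import *
s=st();print(np.round(s['joints'],2))
for bd in (30,35,40):
  b=np.radians(bd); R=orient(b); zt=R.apply([0,0,1]); P=tabpt(0)-zt*(.003+.08); print(bd,P);delta(P,R); delta(P,R,s['position'],R)
E
```

```text
1.8167 [0.3555 0.103  0.2529] [ 7.076e-01  7.066e-01 -3.000e-04 -3.000e-04] [-0.3  0.1 -0.5] 0.0854
[ 0.1  -0.35 -0.26  1.67  0.    0.1 ]
30 [0.40556894 0.09860634 0.1135    ]
shift units [-0.17  2.01  5.58] turn units [-13.09   0.57  -0.98] in tool axes (at start)
shift units [-0.34 -3.84  4.5 ] turn units [0. 0. 0.] in tool axes (at start)
35 [0.40944522 0.09893857 0.11960684]
shift units [-0.16  2.16  5.33] turn units [-12.     0.52  -1.  ] in tool axes (at start)
shift units [-0.34 -3.14  4.81] turn units [0. 0. 0.] in tool axes (at start)
40 [0.41383704 0.09931499 0.12535137]
shift units [-0.14  2.34  5.1 ] turn units [-10.91   0.47  -1.02] in tool axes (at start)
shift units [-0.34 -2.42  5.05] turn units [0. 0. 0.] in tool axes (at start)
```

Call:
{"fn": "step_arm", "kwargs": {"plan": [{"dx": 0, "dy": 0, "dz": 0, "wx": 0, "wy": 0, "wz": -1, "hand": -1}, {"dx": 0, "dy": 0, "dz": 0, "wx": -1, "wy": 0, "wz": 0, "hand": -1}, {"dx": 0, "dy": 0, "dz": 0, "wx": -1, "wy": 0, "wz": 0, "hand": -1}, {"dx": 0, "dy": 0, "dz": 0, "wx": -1, "wy": 0, "wz": 0, "hand": -1}, {"dx": 0, "dy": 0, "dz": 0, "wx": -1, "wy": 0, "wz": 0, "hand": -1}, {"dx": 0, "dy": 0, "dz": 0, "wx": -1, "wy": 0, "wz": 0, "hand": -1}, {"dx": 0, "dy": 0, "dz": 0, "wx": -1, "wy": 0, "wz": 0, "hand": -1}, {"dx": 0, "dy": 0, "dz": 0, "wx": -1, "wy": 0, "wz": 0, "hand": -1}, {"dx": 0, "dy": 0, "dz": 0, "wx": -1, "wy": 0, "wz": 0, "hand": -1}, {"dx": 0, "dy": 0, "dz": 0, "wx": -1, "wy": 0, "wz": 0, "hand": -1}, {"dx": 0, "dy": 0, "dz": 0, "wx": -1, "wy": 0, "wz": 0, "hand": -1}, {"dx": 0, "dy": 0, "dz": 0, "wx": -1, "wy": 0, "wz": 0, "hand": -1}, {"dx": 0, "dy": 0, "dz": 0, "wx": -1, "wy": 0, "wz": 0, "hand": -1}, {"dx": -0.05, "dy": -0.6, "dz": 0.7, "wx": 0, "wy": 0, "wz": 0, "hand": -1}, {"dx": -0.05, "dy": -0.6, "dz": 0.7, "wx": 0, "wy": 0, "wz": 0, "hand": -1}, {"dx": -0.05, "dy": -0.6, "dz": 0.7, "wx": 0, "wy": 0, "wz": 0, "hand": -1}, {"dx": -0.05, "dy": -0.6, "dz": 0.7, "wx": 0, "wy": 0, "wz": 0, "hand": -1}, {"dx": -0.05, "dy": -0.6, "dz": 0.7, "wx": 0, "wy": 0, "wz": 0, "hand": -1}, {"dx": 0, "dy": 0, "dz": 0, "wx": 0, "wy": 0, "wz": 0, "hand": -1}]}}

```text
time_s: 3.4
position: [0.4544, 0.1482, 0.156]
tool_rot: [0.624, 0.664, 0.287, 0.297]
force: [-1.6, -0.7, -1.7]
gripper_width: 0.0859
```

```bash
python3 - <<'E'
from h import *
s=st();print(np.round(s['joints'],2))
R=orient(np.radians(35)); P=tabpt(0)-R.apply([0,0,1])*(.003); delta(P,R)
c=viewer.camera_params('wrist'); im=snap('wrist','w1.png')
print(proj(c,tabpt(0)),proj(c,tabpt(0,.175)+cy*.012+Z*.005),proj(c,tabpt(0,.175)-cy*.012+Z*.005))
E
```

```text
3.4 [0.4544 0.1482 0.156 ] [0.6237 0.6638 0.287  0.2966] [-1.6 -0.7 -1.7] 0.0859
[ 0.31 -0.98 -1.05  0.67 -0.22  0.15]
shift units [-1.66 -2.04  2.76] turn units [-1.38  0.66  0.05] in tool axes (at start)
[228.81743888 161.11813831] [246.00310701 149.92003683] [191.04087348 150.03630462]
```

View pics/w1.png

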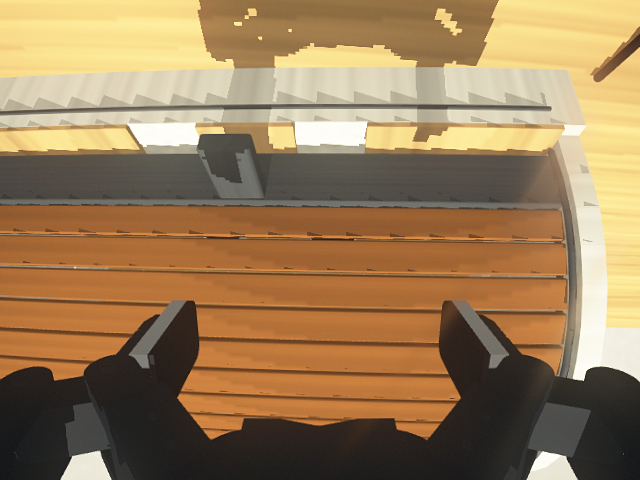

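```bash
python3 - <<'E'
from h import *
s=st()
R=orient(np.radians(60)); 
for back in (.06,0):
  P=tabpt(0)-R.apply([0,0,1])*(.003+back); print(P);delta(P,R); delta(P,R,s['position'],R)
E
```

```text
3.45 [0.4556 0.1487 0.16  ] [0.6233 0.6628 0.2891 0.2978] [-0.1 -0.4  0.3] 0.0854
[0.44580154 0.10205463 0.1265596 ]
shift units [-1.8  -1.37  0.56] turn units [ 4.14  0.65 -0.11] in tool axes (at start)
shift units [-1.83 -1.14  0.88] turn units [0. 0. 0.] in tool axes (at start)
[0.47569196 0.10461651 0.07459808]
shift units [-1.68 -2.15  2.82] turn units [ 4.14  0.65 -0.11] in tool axes (at start)
shift units [-1.83 -1.14  3.28] turn units [0. 0. 0.] in tool axes (at start)
```

Call:
{"fn": "step_arm", "kwargs": {"plan": [{"dx": 0, "dy": 0, "dz": 0, "wx": 1, "wy": 0.16, "wz": 0, "hand": -1}, {"dx": 0, "dy": 0, "dz": 0, "wx": 1, "wy": 0.16, "wz": 0, "hand": -1}, {"dx": 0, "dy": 0, "dz": 0, "wx": 1, "wy": 0.16, "wz": 0, "hand": -1}, {"dx": 0, "dy": 0, "dz": 0, "wx": 1, "wy": 0.16, "wz": 0, "hand": -1}, {"dx": -0.9, "dy": -0.57, "dz": 0.2, "wx": 0, "wy": 0, "wz": 0, "hand": -1}, {"dx": -0.9, "dy": -0.57, "dz": 0.2, "wx": 0, "wy": 0, "wz": 0, "hand": -1}, {"dx": 0, "dy": 0, "dz": 0, "wx": 0, "wy": 0, "wz": 0, "hand": -1}]}}

```text
time_s: 4.03
position: [0.4409, 0.1005, 0.1405]
tool_rot: [0.656, 0.706, 0.197, 0.179]
force: [-0.7, -0.3, -1.6]
gripper_width: 0.0853
```

```bash
python3 - <<'E'
from h import *
s=st();print(np.round(s['joints'],2))
R=orient(np.radians(60)); P=tabpt(0)-R.apply([0,0,1])*(.003); delta(P,R)
c=viewer.camera_params('wrist'); im=snap('wrist','w2.png')
print(proj(c,tabpt(0)),proj(c,tabpt(0,.175)+cy*.012+Z*.005),proj(c,tabpt(0,.175)-cy*.012+Z*.005))
E
```

```text
4.0333 [0.4409 0.1005 0.1405] [0.6564 0.706  0.1966 0.1792] [-0.7 -0.3 -1.6] 0.0853
[ 0.07 -0.76 -0.83  0.95  0.01  0.  ]
shift units [ 0.05 -0.15  2.98] turn units [ 0.19  0.02 -0.15] in tool axes (at start)
[319.95333034 253.15509209] [345.23685425 239.79094777] [294.25844621 240.3497064 ]
```

View pics/w2.png

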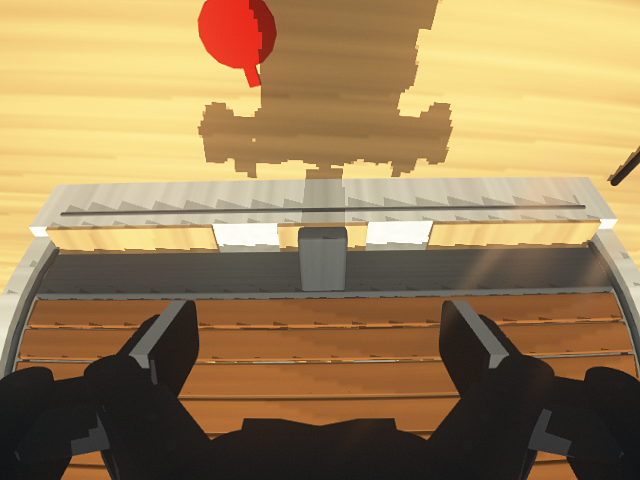

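```bash
python3 - <<'E'
from h import *
c=viewer.camera_params('wrist')
for u,v,z in [(246,224,.040),(399,222,.040),(299,229,.077),(347,228,.077),(50,229,.043),(598,222,.043)]:
    X=onz(c,u,v,z); d=X-sill; print(u,v,np.round(X,4),'case frame rel sill',np.round([d@cx,d@cy],4))
E
```

```text
246 224 [0.4949 0.0641 0.04  ] case frame rel sill [ 0.0053 -0.042 ]
399 222 [0.487  0.1539 0.04  ] case frame rel sill [0.0051 0.0481]
299 229 [0.4587 0.0949 0.077 ] case frame rel sill [-0.0281 -0.0083]
347 228 [0.4565 0.1172 0.077 ] case frame rel sill [-0.0284  0.0141]
50 229 [ 0.5041 -0.0541  0.043 ] case frame rel sill [ 0.0044 -0.1606]
598 222 [0.4754 0.2733 0.043 ] case frame rel sill [0.0037 0.1681]
```

Call:
{"fn": "step_arm", "kwargs": {"plan": [{"dx": 0.1, "dy": -0.1, "dz": 0.7, "wx": 0, "wy": 0, "wz": 0, "hand": -1}, {"dx": 0, "dy": -0.05, "dz": 0.8, "wx": 0, "wy": 0, "wz": 0, "hand": -1}, {"dx": 0, "dy": 0, "dz": 0.7, "wx": 0, "wy": 0, "wz": 0, "hand": -1}, {"dx": 0, "dy": 0, "dz": 0.5, "wx": 0, "wy": 0, "wz": 0, "hand": -1}, {"dx": 0, "dy": 0, "dz": 0.1, "wx": 0, "wy": 0, "wz": 0, "hand": -1}, {"dx": 0, "dy": 0, "dz": 0, "wx": 0, "wy": 0, "wz": 0, "hand": 1}, {"dx": 0, "dy": 0, "dz": 0, "wx": 0, "wy": 0, "wz": 0, "hand": 1}, {"dx": 0, "dy": 0, "dz": 0, "wx": 0, "wy": 0, "wz": 0, "hand": 1}, {"dx": 0, "dy": 0, "dz": 0, "wx": 0, "wy": 0, "wz": 0, "hand": 1}, {"dx": 0, "dy": 0, "dz": 0, "wx": 0, "wy": 0, "wz": 0, "hand": 1}, {"dx": 0, "dy": 0, "dz": 0, "wx": 0, "wy": 0, "wz": 0, "hand": 1}, {"dx": 0, "dy": 0, "dz": 0, "wx": 0, "wy": 0, "wz": 0, "hand": 1}, {"dx": 0, "dy": 0, "dz": 0, "wx": 0, "wy": 0, "wz": 0, "hand": 1}]}}

```text
time_s: 5.17
position: [0.4758, 0.1055, 0.0828]
tool_rot: [0.655, 0.706, 0.197, 0.184]
force: [-6.9, -9.3, 7.8]
gripper_width: 0.0224
```

```bash
python3 - <<'E'
from h import *
s=st();print(np.round(s['joints'],2))
R0=Ro.from_quat(s['tool_rot']); g=s['position']+R0.apply([0,0,.003]);d=g-axis;print('grasp rel axis',d@cx,d@cy,d[2])
# arc plan with actual radius
r=np.hypot(d@cx,d[2]);a0=np.arctan2(d[2],-(d@cx));b0=np.arcsin(-R0.apply([0,0,1])[2]);print('r',r,a0,'pitch',np.degrees(b0))
p,q=s['position'],R0
N=15
for i in range(1,N+1):
    a=a0+1.5*i/N; b=b0+(np.pi/2-b0)*i/N; R=orient(b)
    G=axis-np.cos(a)*r*cx+np.sin(a)*r*Z+cy*(d@cy); P=G-R.apply([0,0,.003])
    print(i,end=' ');delta(P,R,p,q);p,q=P,R
E
```

```text
5.1667 [0.4758 0.1055 0.0828] [0.6554 0.7055 0.1971 0.184 ] [-6.9 -9.3  7.8] 0.0224
[ 0.08 -0.6  -0.87  0.75 -0.01  0.01]
grasp rel axis -0.15861765557567126 0.0008579462312447969 0.015220214363201631
r 0.15934621296279394 0.09566247629453464 pitch 58.711431000433734
1 shift units [-0.    0.41 -0.49] turn units [ 0.45  0.09 -0.12] in tool axes (at start)
2 shift units [ 0.    0.44 -0.46] turn units [0.46 0.   0.  ] in tool axes (at start)
3 shift units [-0.    0.47 -0.44] turn units [0.46 0.   0.  ] in tool axes (at start)
4 shift units [-0.   0.5 -0.4] turn units [ 0.46  0.   -0.  ] in tool axes (at start)
5 shift units [ 0.    0.52 -0.37] turn units [0.46 0.   0.  ] in tool axes (at start)
6 shift units [-0.    0.54 -0.34] turn units [ 0.46 -0.   -0.  ] in tool axes (at start)
7 shift units [ 0.    0.56 -0.3 ] turn units [0.46 0.   0.  ] in tool axes (at start)
8 shift units [-0.    0.58 -0.27] turn units [0.46 0.   0.  ] in tool axes (at start)
9 shift units [ 0.    0.6  -0.23] turn units [ 0.46 -0.    0.  ] in tool axes (at start)
10 shift units [ 0.    0.61 -0.19] turn units [ 0.46  0.   -0.  ] in tool axes (at start)
11 shift units [-0.    0.62 -0.15] turn units [ 0.46 -0.    0.  ] in tool axes (at start)
12 shift units [-0.    0.63 -0.11] turn units [ 0.46 -0.    0.  ] in tool axes (at start)
13 shift units [-0.    0.64 -0.07] turn units [0.46 0.   0.  ] in tool axes (at start)
14 shift units [ 0.    0.64 -0.03] turn units [ 0.46 -0.   -0.  ] in tool axes (at start)
15 shift units [-0.    0.64  0.01] turn units [0.46 0.   0.  ] in tool axes (at start)
```

Call:
{"fn": "step_arm", "kwargs": {"plan": [{"dx": 0, "dy": 0.41, "dz": -0.49, "wx": 0.45, "wy": 0, "wz": 0, "hand": 1}, {"dx": 0, "dy": 0.44, "dz": -0.46, "wx": 0.46, "wy": 0, "wz": 0, "hand": 1}, {"dx": 0, "dy": 0.47, "dz": -0.44, "wx": 0.46, "wy": 0, "wz": 0, "hand": 1}, {"dx": 0, "dy": 0.5, "dz": -0.4, "wx": 0.46, "wy": 0, "wz": 0, "hand": 1}, {"dx": 0, "dy": 0.52, "dz": -0.37, "wx": 0.46, "wy": 0, "wz": 0, "hand": 1}]}}

```text
time_s: 5.58
position: [0.4998, 0.1075, 0.1525]
tool_rot: [0.669, 0.722, 0.128, 0.119]
force: [-1.9, -6.9, -7.8]
gripper_width: 0.0223
```

```bash
cat > arc.py <<'E'
from h import *
import sys
s=st();print(np.round(s['joints'],2))
R0=Ro.from_quat(s['tool_rot']); g=s['position']+R0.apply([0,0,.003]);d=g-axis;print('grasp rel axis',d@cx,d@cy,d[2])
r=np.hypot(d@cx,d[2]);a0=np.arctan2(d[2],-(d@cx));b0=np.arcsin(-R0.apply([0,0,1])[2]);print('r',r,a0,'pitch',np.degrees(b0))
p,q=s['position'],R0
N=int(sys.argv[1]); a1=float(sys.argv[2]); r0=r
for i in range(1,N+1):
    a=a0+(a1-a0)*i/N; b=b0+(np.pi/2-b0)*i/N; R=orient(b); r=r0+(.16-r0)*i/N
    G=axis-np.cos(a)*r*cx+np.sin(a)*r*Z+cy*(d@cy); P=G-R.apply([0,0,.003])
    print(i,end=' ');delta(P,R,p,q);p,q=P,R
E
python3 arc.py 10 1.62
```

```text
5.5833 [0.4998 0.1075 0.1525] [0.6694 0.7221 0.1283 0.1188] [-1.9 -6.9 -7.8] 0.0223
[ 0.08 -0.35 -0.51  1.07 -0.    0.01]
grasp rel axis -0.13499752760948033 0.0008496704387453816 0.08472203070501208
r 0.1593805350331508 0.5604539457288652 pitch 69.85934699484123
1 shift units [ 0.    0.56 -0.39] turn units [ 0.44  0.04 -0.12] in tool axes (at start)
2 shift units [-0.    0.58 -0.35] turn units [0.44 0.   0.  ] in tool axes (at start)
3 shift units [-0.    0.61 -0.3 ] turn units [0.44 0.   0.  ] in tool axes (at start)
4 shift units [ 0.    0.63 -0.26] turn units [ 0.44 -0.    0.  ] in tool axes (at start)
5 shift units [-0.    0.64 -0.22] turn units [ 0.44  0.   -0.  ] in tool axes (at start)
6 shift units [-0.    0.66 -0.17] turn units [ 0.44  0.   -0.  ] in tool axes (at start)
7 shift units [ 0.    0.67 -0.12] turn units [0.44 0.   0.  ] in tool axes (at start)
8 shift units [-0.    0.68 -0.08] turn units [ 0.44  0.   -0.  ] in tool axes (at start)
9 shift units [ 0.    0.68 -0.03] turn units [ 0.44 -0.    0.  ] in tool axes (at start)
10 shift units [-0.    0.68  0.02] turn units [ 0.44  0.   -0.  ] in tool axes (at start)
```

Call:
{"fn": "step_arm", "kwargs": {"plan": [{"dx": 0, "dy": 0.56, "dz": -0.39, "wx": 0.44, "wy": 0, "wz": 0, "hand": 1}, {"dx": 0, "dy": 0.58, "dz": -0.35, "wx": 0.44, "wy": 0, "wz": 0, "hand": 1}, {"dx": 0, "dy": 0.61, "dz": -0.3, "wx": 0.44, "wy": 0, "wz": 0, "hand": 1}, {"dx": 0, "dy": 0.63, "dz": -0.26, "wx": 0.44, "wy": 0, "wz": 0, "hand": 1}, {"dx": 0, "dy": 0.64, "dz": -0.22, "wx": 0.44, "wy": 0, "wz": 0, "hand": 1}, {"dx": 0, "dy": 0.66, "dz": -0.17, "wx": 0.44, "wy": 0, "wz": 0, "hand": 1}, {"dx": 0, "dy": 0.67, "dz": -0.12, "wx": 0.44, "wy": 0, "wz": 0, "hand": 1}, {"dx": 0, "dy": 0.68, "dz": -0.08, "wx": 0.44, "wy": 0, "wz": 0, "hand": 1}, {"dx": 0, "dy": 0.68, "dz": -0.03, "wx": 0.44, "wy": 0, "wz": 0, "hand": 1}, {"dx": 0, "dy": 0.68, "dz": 0.02, "wx": 0.44, "wy": 0, "wz": 0, "hand": 1}, {"dx": 0, "dy": 0, "dz": 0, "wx": 0, "wy": 0, "wz": 0, "hand": 1}]}}

```text
time_s: 6.5
position: [0.6497, 0.119, 0.2285]
tool_rot: [0.679, 0.734, 0.004, 0.002]
force: [2.1, -1.4, -0.1]
gripper_width: 0.0115
```

```bash
python3 arc.py 1 1.65; python3 -c "
from h import *
snap('scene','s1.png')"
```

```text
6.5 [0.6497 0.119  0.2285] [0.6794 0.7338 0.0036 0.002 ] [ 2.1 -1.4 -0.1] 0.0115
[0.08 0.4  0.47 1.63 0.   0.  ]
grasp rel axis 0.014303336166963904 -0.0005502183090811389 0.1604870344542047
r 0.16112316299468013 1.6596860263974298 pitch 89.52580928009426
1 shift units [-0.   -0.07  0.04] turn units [ 0.1  -0.03 -0.11] in tool axes (at start)
```

View pics/s1.png

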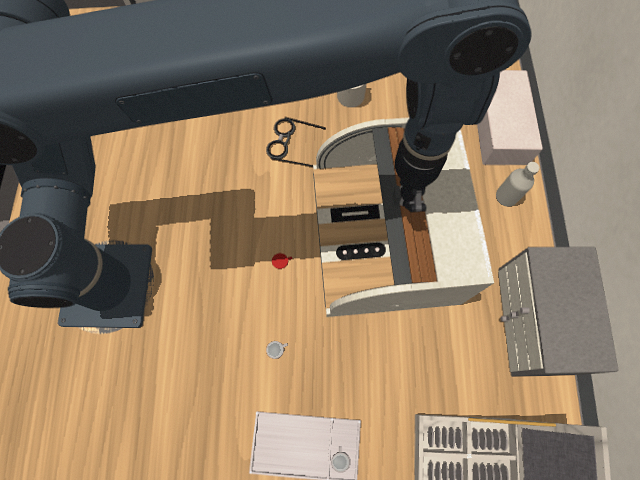

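```bash
python3 -c "
from h import *
st();snap('wrist','w3.png');snap('top','t3.png');st()"
```

```text
6.55 [0.6483 0.12   0.2295] [0.6792 0.7339 0.0049 0.0013] [ 0.9 -0.7 -0.1] 0.0035
6.65 [0.6462 0.1212 0.2313] [0.6789 0.7342 0.006  0.0008] [ 0.2  0.5 -0.3] 0.0002
```

View pics/w3.png

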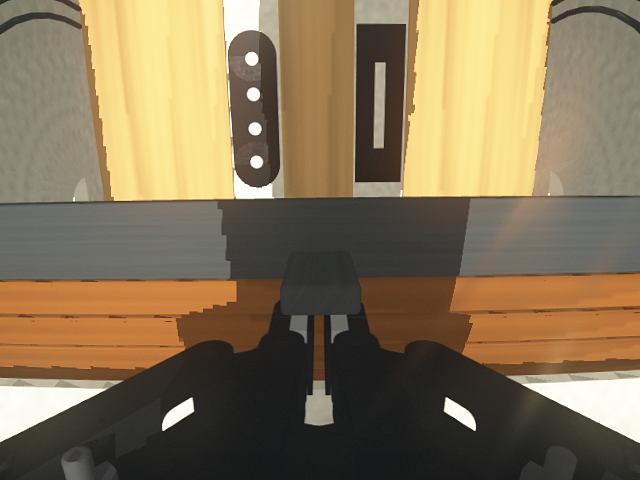

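View pics/t3.png

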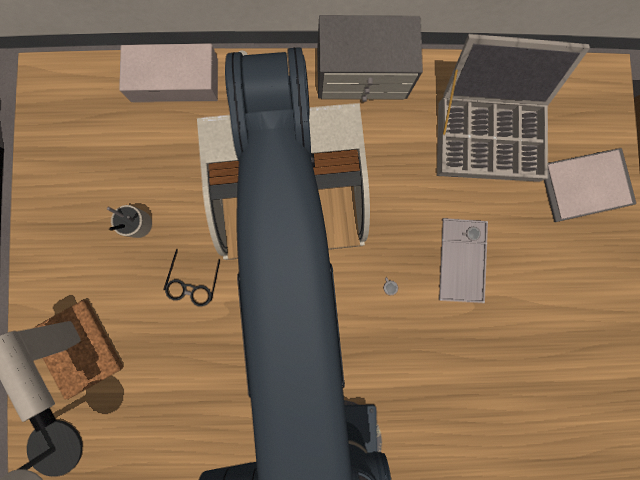

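```bash
python3 -c "
from h import *
st();c=viewer.camera_params('wrist')
def circ(u,v,r):
    o,d=ray(c,u,v);o=o-axis;A=(d@cx)**2+d[2]**2;B=2*((o@cx)*(d@cx)+o[2]*d[2]);C=(o@cx)**2+o[2]**2-r*r
    D=B*B-4*A*C
    t=(-B-np.sqrt(D))/2/A;X=o+t*d;print(u,v,r,'x',X@cx,'y',X@cy,'z',X[2],'ang',np.arctan2(X[2],-(X@cx)))
circ(320,199,.130);circ(540,199,.130);circ(320,199,.134);circ(320,252,.175);circ(320,285,.175)
snap('scene','s4.png')"
```

```text
6.65 [0.6462 0.1212 0.2313] [0.6789 0.7342 0.006  0.0008] [ 0.2  0.5 -0.3] 0.0002
320 199 0.13 x -0.02795815557387576 y 0.0035446091378834293 z 0.12695803061211586 ang 1.354040259061477
540 199 0.13 x -0.02755474082794559 y 0.09234929595077679 z 0.12704619733744396 ang 1.3572166975797657
320 199 0.134 x -0.028740829745534685 y 0.003510295676860664 z 0.13088149107317723 ang 1.3546330229603416
320 252 0.175 x -0.021694467220424837 y 0.0030434690146874366 z 0.17365007944720873 ang 1.4465081987951112
320 285 0.175 x -0.011775249416500596 y 0.00297540624339106 z 0.1746033891457413 ang 1.5034583091271883
```

View pics/s4.png

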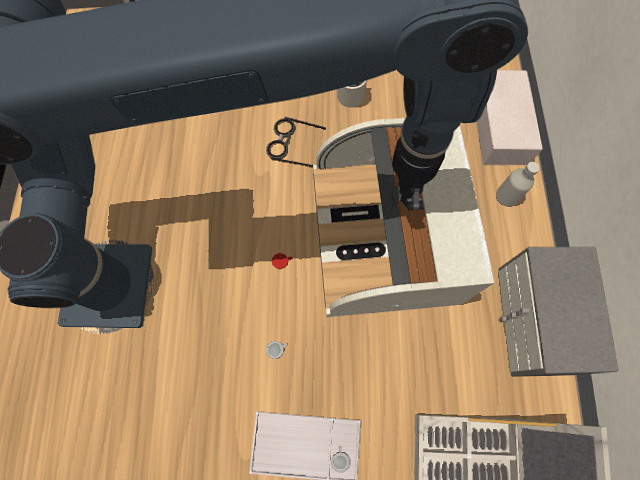

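Call:
{"fn": "step_arm", "kwargs": {"plan": [{"dx": 0, "dy": 0.3, "dz": 0, "wx": 0, "wy": 0, "wz": 0, "hand": 1}, {"dx": 0, "dy": 0.3, "dz": 0, "wx": 0, "wy": 0, "wz": 0, "hand": 1}, {"dx": 0, "dy": 0.3, "dz": 0, "wx": 0, "wy": 0, "wz": 0, "hand": 1}, {"dx": 0, "dy": 0.2, "dz": 0, "wx": 0, "wy": 0, "wz": 0, "hand": 1}, {"dx": 0, "dy": 0.1, "dz": -0.7, "wx": 0, "wy": 0, "wz": 0, "hand": 1}, {"dx": 0, "dy": 0, "dz": -1, "wx": 0, "wy": 0, "wz": 0, "hand": 1}, {"dx": 0, "dy": 0, "dz": -1, "wx": 0, "wy": 0, "wz": 0, "hand": 1}, {"dx": 0, "dy": 0, "dz": -1, "wx": 0, "wy": 0, "wz": 0, "hand": 1}, {"dx": 0, "dy": 0, "dz": 0, "wx": 0, "wy": 0, "wz": 0, "hand": 1}]}}

```text
time_s: 7.45
position: [0.6745, 0.1234, 0.3322]
tool_rot: [0.678, 0.735, 0.01, 0.004]
force: [0.8, 0.0, 2.5]
gripper_width: -0.0003
```

```bash
python3 -c "
from h import *
st();snap('wrist','w5.png')"
```

```text
7.45 [0.6745 0.1234 0.3322] [0.6785 0.7345 0.0098 0.0041] [0.8 0.  2.5] -0.0003
```

View pics/w5.png

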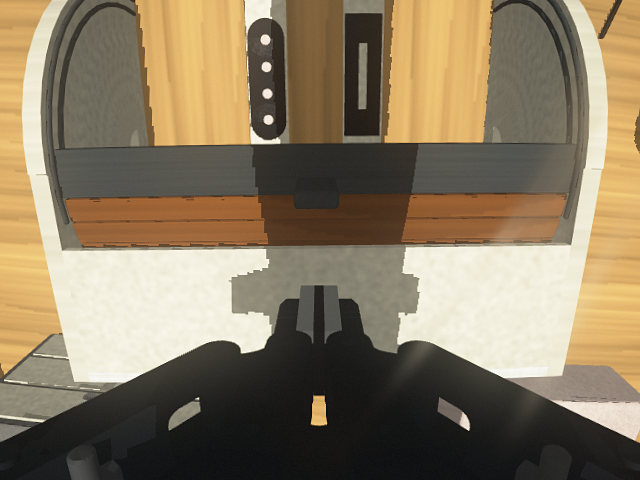

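```bash
python3 -c "
from h import *
c=viewer.camera_params('wrist')
def circ(u,v,r):
    o,d=ray(c,u,v);o=o-axis;A=(d@cx)**2+d[2]**2;B=2*((o@cx)*(d@cx)+o[2]*d[2]);C=(o@cx)**2+o[2]**2-r*r
    t=(-B-np.sqrt(B*B-4*A*C))/2/A;X=o+t*d;print(u,v,r,'x',X@cx,'y',X@cy,'z',X[2],'ang',np.arctan2(X[2],-(X@cx)))
circ(320,144,.130);circ(318,180,.175);circ(318,208,.175)
L=[(345,13),(382,13),(381,136),(344,136),(265,18),(268,140)]
for q in L:
    X=onz(c,*q,.043);d=X-sill;print(q,np.round(X,4),np.round([d@cx,d@cy],4))
c=viewer.camera_params('scene')
for q in [(331,206),(331,221),(379,206),(380,219)]:
    X=onz(c,*q,.043);d=X-sill;print(q,np.round(X,4),np.round([d@cx,d@cy],4))
snap('scene','s6.png')
"
python3 -c "
import cv2
a=cv2.imread('pics/s6.png')[150:300,300:460];cv2.imwrite('pics/c6.png',cv2.resize(a,None,fx=4,fy=4,interpolation=cv2.INTER_CUBIC))"
```

```text
320 144 0.13 x -0.013392978184541111 y 0.004392912662352968 z 0.12930826785379335 ang 1.467590299005963
318 180 0.175 x 0.0013683973162856196 y 0.002832203770005125 z 0.1749946498861745 ang 1.5786158197170286
318 208 0.175 x 0.01622564987640117 y 0.002742013713909021 z 0.17424617151056274 ang 1.663647686319294
(345, 13) [0.5139 0.1371 0.043 ] [0.0305 0.0291]
(382, 13) [0.5109 0.1705 0.043 ] [0.0304 0.0627]
(381, 136) [0.6203 0.1822 0.043 ] [0.1403 0.065 ]
(344, 136) [0.6232 0.1465 0.043 ] [0.1402 0.0291]
(265, 18) [0.5238 0.0652 0.043 ] [ 0.0342 -0.0434]
(268, 140) [0.6328 0.0734 0.043 ] [ 0.1435 -0.0445]
(331, 206) [0.5135 0.1755 0.043 ] [0.0334 0.0674]
(331, 221) [0.5134 0.1389 0.043 ] [0.0301 0.0309]
(379, 206) [0.6228 0.1753 0.043 ] [0.1422 0.0579]
(380, 219) [0.6237 0.1435 0.043 ] [0.1404 0.0261]
```

View pics/c6.png

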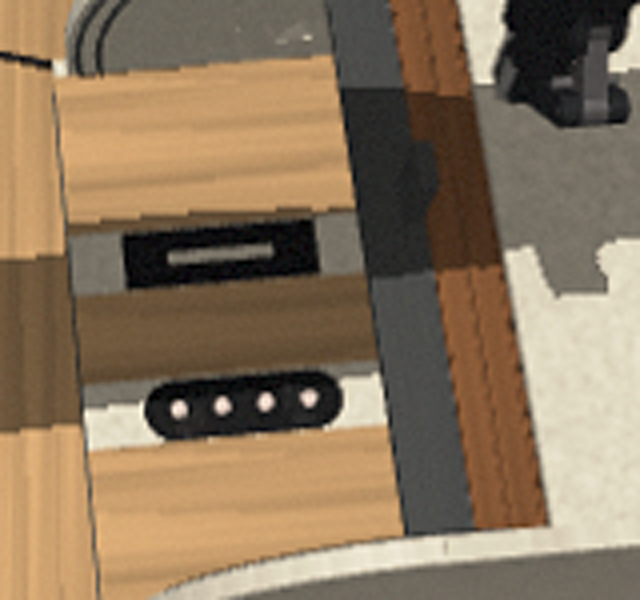

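```bash
cat >> h.py <<'E'
def tcp_for_corner(xs,yc,z,b):
    R=orient(b); C=sill+xs*cx+yc*cy; C[2]=z
    return C+.011*R.apply([0,1,0])-.022*R.apply([0,0,1]), R
E
python3 - <<'E'
from h import *
s=st();b=np.radians(80)
P,R=tcp_for_corner(.080,.046,.043+.02,b);print(P);P1=P.copy();P1[2]=s['position'][2]
delta(P1,R); delta(P,R,P1,R)
E
```

```text
7.55 [0.6743 0.1234 0.3271] [0.6785 0.7345 0.0075 0.002 ] [-0.9 -0.3 -0.4] 0.0002
[0.56876657 0.15876249 0.0865759 ]
shift units [ 1.74 -4.1  -0.04] turn units [-2.01 -0.08 -0.09] in tool axes (at start)
shift units [ 0.   -1.67  9.48] turn units [0. 0. 0.] in tool axes (at start)
```

Call:
{"fn": "step_arm", "kwargs": {"plan": [{"dx": 0.29, "dy": -0.68, "dz": 0, "wx": 0, "wy": 0, "wz": 0, "hand": 1}, {"dx": 0.29, "dy": -0.68, "dz": 0, "wx": 0, "wy": 0, "wz": 0, "hand": 1}, {"dx": 0.29, "dy": -0.68, "dz": 0, "wx": 0, "wy": 0, "wz": 0, "hand": 1}, {"dx": 0.29, "dy": -0.68, "dz": 0, "wx": 0, "wy": 0, "wz": 0, "hand": 1}, {"dx": 0.29, "dy": -0.68, "dz": 0, "wx": 0, "wy": 0, "wz": 0, "hand": 1}, {"dx": 0.29, "dy": -0.7, "dz": 0, "wx": 0, "wy": 0, "wz": 0, "hand": 1}, {"dx": 0, "dy": 0, "dz": 0, "wx": -1, "wy": 0, "wz": 0, "hand": 1}, {"dx": 0, "dy": 0, "dz": 0, "wx": -1, "wy": 0, "wz": 0, "hand": 1}, {"dx": 0, "dy": -0.17, "dz": 0.95, "wx": 0, "wy": 0, "wz": 0, "hand": 1}, {"dx": 0, "dy": -0.17, "dz": 0.95, "wx": 0, "wy": 0, "wz": 0, "hand": 1}, {"dx": 0, "dy": -0.17, "dz": 0.95, "wx": 0, "wy": 0, "wz": 0, "hand": 1}, {"dx": 0, "dy": -0.17, "dz": 0.95, "wx": 0, "wy": 0, "wz": 0, "hand": 1}, {"dx": 0, "dy": -0.17, "dz": 0.95, "wx": 0, "wy": 0, "wz": 0, "hand": 1}, {"dx": 0, "dy": -0.17, "dz": 0.95, "wx": 0, "wy": 0, "wz": 0, "hand": 1}, {"dx": 0, "dy": -0.17, "dz": 0.95, "wx": 0, "wy": 0, "wz": 0, "hand": 1}, {"dx": 0, "dy": -0.17, "dz": 0.95, "wx": 0, "wy": 0, "wz": 0, "hand": 1}, {"dx": 0, "dy": -0.17, "dz": 0.9, "wx": 0, "wy": 0, "wz": 0, "hand": 1}, {"dx": 0, "dy": 0, "dz": 0, "wx": 0, "wy": 0, "wz": 0, "hand": 1}]}}

```text
time_s: 9.05
position: [0.5598, 0.1587, 0.0989]
tool_rot: [0.677, 0.732, 0.058, 0.05]
force: [-1.4, -0.2, -0.9]
gripper_width: -0.0001
```

```bash
python3 - <<'E'
from h import *
s=st();b=np.radians(80)
P,R=tcp_for_corner(.080,.046,.043,b);delta(P,R)
snap('wrist','w7.png');snap('scene','s7.png')
c=viewer.camera_params('wrist')
for x in (.0305,.1405): 
  for y in (.029,.063): print(x,y,proj(c,sill+x*cx+y*cy))
print('contact',proj(c,sill+.08*cx+.046*cy))
E
```

```text
9.05 [0.5598 0.1587 0.0989] [0.6767 0.7322 0.0584 0.0501] [-1.4 -0.2 -0.9] -0.0001
shift units [-0.03  0.16  1.33] turn units [-0.26 -0.06 -0.09] in tool axes (at start)
0.0305 0.029 [272.27876029 140.67976468]
0.0305 0.063 [354.34605324 140.03003963]
0.1405 0.029 [283.6396957  349.36642499]
0.1405 0.063 [347.86454063 348.81288702]
contact [314.54370554 247.1003488 ]
```

View pics/w7.png

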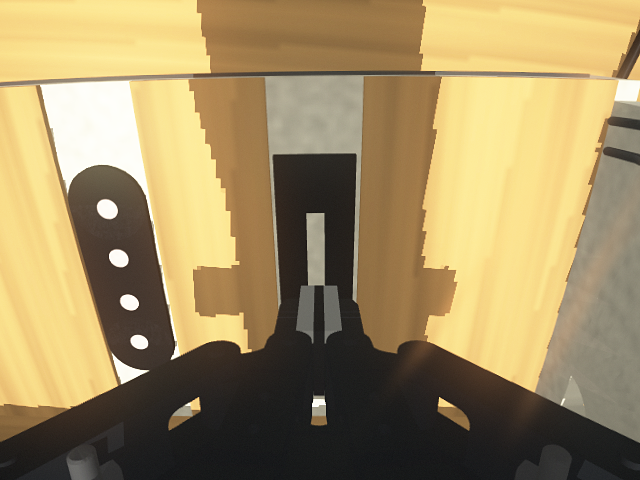

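View pics/s7.png

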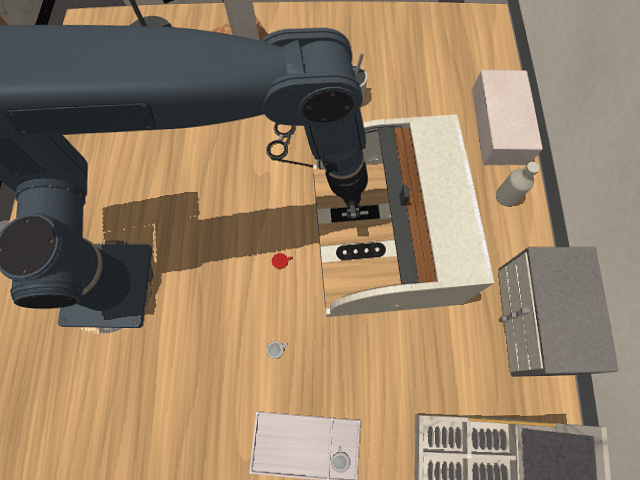

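```bash
python3 - <<'E'
from h import *
st();c=viewer.camera_params('wrist')
for q in [(315,76),(273,154),(356,154),(88,168),(155,369)]:
    X=onz(c,*q,.043);d=X-sill;print(q,np.round(X,4),np.round([d@cx,d@cy],4))
E
```

```text
9.15 [0.564  0.1593 0.1052] [0.6765 0.7319 0.0623 0.0532] [-0.4 -0.1  0.7] -0.0001
(315, 76) [0.4872 0.1527 0.043 ] [0.0053 0.0469]
(273, 154) [0.5195 0.1375 0.043 ] [0.0361 0.029 ]
(356, 154) [0.5168 0.1722 0.043 ] [0.0364 0.0639]
(88, 168) [0.5311 0.0574 0.043 ] [ 0.0409 -0.0518]
(155, 369) [0.6435 0.0762 0.043 ] [ 0.1545 -0.0426]
```

```bash
python3 - <<'E'
from h import *
st();c=viewer.camera_params('wrist');snap('wrist','w8.png');st()
np.save('w8.npy',c,allow_pickle=True)
for x,y in [(0,.046),(.0305,.029),(.0305,.063)]: print(x,y,proj(c,sill+x*cx+y*cy))
im=cv2.imread('pics/w8.png');cv2.imwrite('pics/c8.png',im[40:340,200:450])
E
```

```text
9.15 [0.564  0.1593 0.1052] [0.6765 0.7319 0.0623 0.0532] [-0.4 -0.1  0.7] -0.0001
9.2 [0.5659 0.1596 0.1076] [0.6764 0.7317 0.064  0.0545] [ 0.2 -0.3  0.3] 0.0001
0 0.046 [312.43522015  61.75101612]
0.0305 0.029 [272.27876029 140.67976468]
0.0305 0.063 [354.34605324 140.03003963]
```

View pics/c8.png

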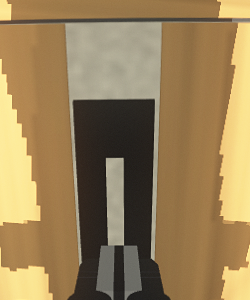

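Call:
{"fn": "step_arm", "kwargs": {"plan": [{"dx": 0, "dy": 0, "dz": 0, "wx": 0, "wy": 0, "wz": 0, "hand": 1}, {"dx": 0, "dy": 0, "dz": 0, "wx": 0, "wy": 0, "wz": 0, "hand": 1}, {"dx": 0, "dy": 0, "dz": 0, "wx": 0, "wy": 0, "wz": 0, "hand": 1}]}}

```text
time_s: 9.45
position: [0.5679, 0.1598, 0.11]
tool_rot: [0.676, 0.732, 0.066, 0.056]
force: [-0.1, 0.7, 0.3]
gripper_width: -0.0
```

```bash
python3 - <<'E'
from h import *
s=st();b=np.radians(80)
P,R=tcp_for_corner(.080,.046,.043,b);delta(P,R);print(P)
E
```

```text
9.45 [0.5679 0.1598 0.11  ] [0.6764 0.7315 0.0657 0.0559] [-0.1  0.7  0.3] -0.0
shift units [-0.06 -0.27  1.72] turn units [-0.02 -0.07 -0.1 ] in tool axes (at start)
[0.56876657 0.15876249 0.0665759 ]
```

Call:
{"fn": "step_arm", "kwargs": {"plan": [{"dx": -0.06, "dy": -0.1, "dz": 0.5, "wx": 0, "wy": 0, "wz": 0, "hand": 1}, {"dx": 0, "dy": -0.1, "dz": 0.5, "wx": 0, "wy": 0, "wz": 0, "hand": 1}, {"dx": 0, "dy": -0.07, "dz": 0.4, "wx": 0, "wy": 0, "wz": 0, "hand": 1}, {"dx": 0, "dy": 0, "dz": 0.2, "wx": 0, "wy": 0, "wz": 0, "hand": 1}, {"dx": 0, "dy": 0, "dz": 0.12, "wx": 0, "wy": 0, "wz": 0, "hand": 1}, {"dx": 0, "dy": 0, "dz": 0, "wx": 0, "wy": 0, "wz": 0, "hand": 1}, {"dx": 0, "dy": 0, "dz": 0, "wx": 0, "wy": 0, "wz": 0, "hand": 1}, {"dx": 0, "dy": 0, "dz": 0, "wx": 0, "wy": 0, "wz": 0, "hand": 1}, {"dx": 0, "dy": 0, "dz": 0, "wx": 0, "wy": 0, "wz": 0, "hand": 1}]}}

```text
time_s: 10.2
position: [0.5679, 0.1586, 0.0657]
tool_rot: [0.676, 0.732, 0.065, 0.055]
force: [-3.1, -0.1, 6.1]
gripper_width: 0.0001
```

```bash
python3 - <<'E'
from h import *
s=st();b=np.radians(80)
P,R=tcp_for_corner(.080,.046,.043,b);delta(P,R);print(P)
E
```

```text
10.2 [0.5679 0.1586 0.0657] [0.6764 0.7316 0.0649 0.0553] [-3.1 -0.1  6.1] 0.0001
shift units [ 0.    0.04 -0.03] turn units [-0.05 -0.07 -0.09] in tool axes (at start)
[0.56876657 0.15876249 0.0665759 ]
```

Call:
{"fn": "step_arm", "kwargs": {"plan": [{"dx": 0, "dy": 0, "dz": 0.04, "wx": 0, "wy": 0, "wz": 0, "hand": 1}, {"dx": 0, "dy": -0.2, "dz": -0.034, "wx": 0, "wy": 0, "wz": 0, "hand": 1}, {"dx": 0, "dy": -0.2, "dz": -0.034, "wx": 0, "wy": 0, "wz": 0, "hand": 1}, {"dx": 0, "dy": -0.2, "dz": -0.034, "wx": 0, "wy": 0, "wz": 0, "hand": 1}, {"dx": 0, "dy": -0.2, "dz": -0.034, "wx": 0, "wy": 0, "wz": 0, "hand": 1}, {"dx": 0, "dy": 0, "dz": 0, "wx": 0, "wy": 0, "wz": 0, "hand": 1}, {"dx": 0, "dy": 0, "dz": 0, "wx": 0, "wy": 0, "wz": 0, "hand": 1}, {"dx": 0, "dy": 0, "dz": 0, "wx": 0, "wy": 0, "wz": 0, "hand": 1}]}}

```text
time_s: 10.87
position: [0.549, 0.1572, 0.0656]
tool_rot: [0.676, 0.731, 0.066, 0.056]
force: [0.9, -0.7, 7.5]
gripper_width: 0.0001
```

```bash
python3 - <<'E'
from h import *
s=st();c=viewer.camera_params('wrist');snap('wrist','w9.png')
cv2.imwrite('pics/c9.png',cv2.imread('pics/w9.png')[0:340,180:470])
E
```

```text
10.8667 [0.549  0.1572 0.0656] [0.6763 0.7315 0.0663 0.0565] [ 0.9 -0.7  7.5] 0.0001
```

View pics/c9.png

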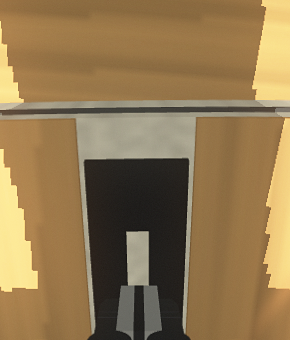

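```bash
python3 - <<'E'
from h import *
c=viewer.camera_params('wrist');st()
for q in [(315,118),(315,111),(266,158),(368,158)]:
    X=onz(c,*q,.043);d=X-sill;print(q,np.round([d@cx,d@cy],4))
E
```

```text
10.9167 [0.5491 0.1572 0.0656] [0.6763 0.7315 0.0663 0.0564] [ 0.7 -1.   7.2] 0.0002
(315, 118) [0.0001 0.0461]
(315, 111) [-0.002   0.0461]
(266, 158) [0.0126 0.0302]
(368, 158) [0.0129 0.063 ]
```

Call:
{"fn": "step_arm", "kwargs": {"plan": [{"dx": 0, "dy": -0.2, "dz": -0.034, "wx": 0, "wy": 0, "wz": 0, "hand": 1}, {"dx": 0, "dy": -0.2, "dz": -0.034, "wx": 0, "wy": 0, "wz": 0, "hand": 1}, {"dx": 0, "dy": -0.2, "dz": -0.034, "wx": 0, "wy": 0, "wz": 0, "hand": 1}, {"dx": 0, "dy": -0.2, "dz": -0.034, "wx": 0, "wy": 0, "wz": 0, "hand": 1}, {"dx": 0, "dy": -0.2, "dz": -0.034, "wx": 0, "wy": 0, "wz": 0, "hand": 1}, {"dx": 0, "dy": -0.2, "dz": -0.034, "wx": 0, "wy": 0, "wz": 0, "hand": 1}, {"dx": 0, "dy": -0.2, "dz": -0.034, "wx": 0, "wy": 0, "wz": 0, "hand": 1}, {"dx": 0, "dy": -0.2, "dz": -0.034, "wx": 0, "wy": 0, "wz": 0, "hand": 1}, {"dx": 0, "dy": -0.2, "dz": -0.034, "wx": 0, "wy": 0, "wz": 0, "hand": 1}, {"dx": 0, "dy": -0.2, "dz": -0.034, "wx": 0, "wy": 0, "wz": 0, "hand": 1}, {"dx": 0, "dy": 0, "dz": 0, "wx": 0, "wy": 0, "wz": 0, "hand": 1}, {"dx": 0, "dy": 0, "dz": 0, "wx": 0, "wy": 0, "wz": 0, "hand": 1}, {"dx": 0, "dy": 0, "dz": 0, "wx": 0, "wy": 0, "wz": 0, "hand": 1}]}}

```text
time_s: 12.0
position: [0.4985, 0.1532, 0.0656]
tool_rot: [0.676, 0.731, 0.066, 0.056]
force: [1.1, 0.2, 8.4]
gripper_width: -0.0
```

```bash
python3 - <<'E'
from h import *
s=st();c=viewer.camera_params('wrist');snap('wrist','w10.png')
cv2.imwrite('pics/c10.png',cv2.imread('pics/w10.png')[0:340,180:470])
E
```

```text
12.0 [0.4985 0.1532 0.0656] [0.6763 0.7315 0.0663 0.0565] [1.1 0.2 8.4] -0.0
```

View pics/c10.png

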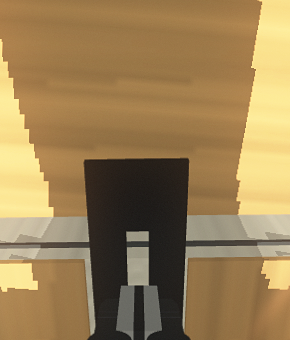

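Call:
{"fn": "step_arm", "kwargs": {"plan": [{"dx": 0, "dy": 0.04, "dz": -0.25, "wx": 0, "wy": 0, "wz": 0, "hand": 1}, {"dx": 0, "dy": 0.1, "dz": -0.6, "wx": 0, "wy": 0, "wz": 0, "hand": 1}, {"dx": 0, "dy": 0.15, "dz": -0.9, "wx": 0, "wy": 0, "wz": 0, "hand": 0.2}, {"dx": 0, "dy": 0.15, "dz": -0.9, "wx": 1, "wy": 0.0, "wz": 0, "hand": -0.08}, {"dx": 0, "dy": 0, "dz": 0, "wx": 1, "wy": -0.0, "wz": 0, "hand": -0.08}, {"dx": 0, "dy": 0, "dz": 0, "wx": 0.15, "wy": 0, "wz": 0, "hand": -0.08}, {"dx": 0, "dy": 0, "dz": 0, "wx": 0, "wy": 0, "wz": 0, "hand": -0.08}, {"dx": 0, "dy": 0, "dz": 0, "wx": 0, "wy": 0, "wz": 0, "hand": -0.08}, {"dx": 0, "dy": 0, "dz": 0, "wx": 0, "wy": 0, "wz": 0, "hand": -0.08}]}}

```text
time_s: 12.8
position: [0.4948, 0.1523, 0.1291]
tool_rot: [0.679, 0.735, 0.0, -0.004]
force: [0.2, 0.5, -0.2]
gripper_width: 0.0463
```

```bash
python3 - <<'E'
from h import *
s=st();c=viewer.camera_params('wrist');snap('wrist','w11.png')
R=orient(np.pi/2); P=sill-.024*cx+.0465*cy; P[2]=.10; print(P);delta(P,R)
for x in (-.038,.072):
  for y in (.0295,.0635): print(x,y,proj(c,sill+x*cx+y*cy))
E
```

```text
12.8 [0.4948 0.1523 0.1291] [ 6.786e-01  7.345e-01  3.000e-04 -4.200e-03] [ 0.2  0.5 -0.2] 0.0463
[0.45811676 0.14978064 0.1       ]
shift units [ 0.01 -1.47  1.18] turn units [-0.06 -0.08 -0.08] in tool axes (at start)
-0.038 0.0295 [283.1458045  159.86065809]
-0.038 0.0635 [351.26192126 159.38958728]
0.072 0.0295 [288.89816232 354.7189006 ]
0.072 0.0635 [348.25879085 354.19867371]
```

View pics/w11.png

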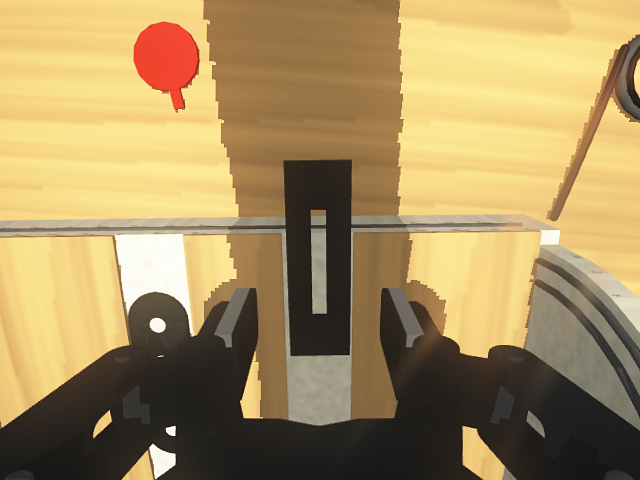

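Call:
{"fn": "step_arm", "kwargs": {"plan": [{"dx": 0, "dy": -0.6, "dz": 0, "wx": 0, "wy": 0, "wz": 0, "hand": 0.15}, {"dx": 0, "dy": -0.8, "dz": 0, "wx": 0, "wy": 0, "wz": 0, "hand": 0.15}, {"dx": 0, "dy": -0.8, "dz": 0.2, "wx": 0, "wy": 0, "wz": 0, "hand": 0.15}, {"dx": 0, "dy": -0.8, "dz": 0.6, "wx": 0, "wy": 0, "wz": 0, "hand": 0.15}, {"dx": 0, "dy": -0.6, "dz": 0.7, "wx": 0, "wy": 0, "wz": 0, "hand": 0.15}, {"dx": 0, "dy": -0.1, "dz": 0.8, "wx": 0, "wy": 0, "wz": 0, "hand": 0.15}, {"dx": 0, "dy": 0, "dz": 0.7, "wx": 0, "wy": 0, "wz": 0, "hand": 0.15}, {"dx": 0, "dy": 0, "dz": 0.5, "wx": 0, "wy": 0, "wz": 0, "hand": 0.15}, {"dx": 0, "dy": 0, "dz": 0.3, "wx": 0, "wy": 0, "wz": 0, "hand": 0.15}, {"dx": 0, "dy": 0, "dz": 0.1, "wx": 0, "wy": 0, "wz": 0, "hand": 0.15}, {"dx": 0, "dy": 0, "dz": 0, "wx": 0, "wy": 0, "wz": 0, "hand": 0.15}, {"dx": 0, "dy": 0, "dz": 0, "wx": 0, "wy": 0, "wz": 0, "hand": 0.15}, {"dx": 0, "dy": 0, "dz": 0, "wx": 0, "wy": 0, "wz": 0, "hand": 0.15}, {"dx": 0, "dy": 0, "dz": 0, "wx": 0, "wy": 0, "wz": 0, "hand": 0.15}]}}

```text
time_s: 14.02
position: [0.4047, 0.1459, 0.0342]
tool_rot: [0.679, 0.734, 0.002, -0.003]
force: [1.0, -0.6, -0.5]
gripper_width: 0.0364
```

```bash
python3 - <<'E'
from h import *
s=st()
E
```

```text
14.0167 [0.4047 0.1459 0.0342] [ 0.6787  0.7344  0.002  -0.0029] [ 1.  -0.6 -0.5] 0.0364
```

Call:
{"fn": "step_arm", "kwargs": {"plan": [{"dx": 0, "dy": 0, "dz": 0.15, "wx": 0, "wy": 0, "wz": 0, "hand": 0.15}, {"dx": 0, "dy": 0, "dz": 0.15, "wx": 0, "wy": 0, "wz": 0, "hand": 0.15}, {"dx": 0, "dy": 0, "dz": 0.12, "wx": 0, "wy": 0, "wz": 0, "hand": 0.15}, {"dx": 0, "dy": 0, "dz": 0.1, "wx": 0, "wy": 0, "wz": 0, "hand": 0.15}, {"dx": 0, "dy": 0, "dz": 0.1, "wx": 0, "wy": 0, "wz": 0, "hand": 0.15}, {"dx": 0, "dy": 0, "dz": 0, "wx": 0, "wy": 0, "wz": 0, "hand": 0.15}, {"dx": 0, "dy": 0, "dz": 0, "wx": 0, "wy": 0, "wz": 0, "hand": 0.15}, {"dx": 0, "dy": 0, "dz": 0, "wx": 0, "wy": 0, "wz": 0, "hand": 0.15}]}}

```text
time_s: 14.68
position: [0.4037, 0.1458, 0.0209]
tool_rot: [0.679, 0.734, 0.001, -0.003]
force: [-8.2, -1.7, 20.7]
gripper_width: 0.0364
```

Call:
{"fn": "step_arm", "kwargs": {"plan": [{"dx": 0, "dy": 0, "dz": -0.5, "wx": 0, "wy": 0, "wz": 0, "hand": -0.08}, {"dx": 0, "dy": 0, "dz": -0.7, "wx": 0, "wy": 0, "wz": 0, "hand": -0.08}, {"dx": 0, "dy": 0, "dz": -0.7, "wx": 0, "wy": 0, "wz": 0, "hand": -0.08}, {"dx": 0, "dy": 0.2, "dz": -0.7, "wx": 0, "wy": 0, "wz": 0, "hand": -0.08}, {"dx": 0, "dy": 0.6, "dz": -0.4, "wx": 0, "wy": 0, "wz": 0, "hand": -0.08}, {"dx": 0, "dy": 0.7, "dz": 0, "wx": 0, "wy": 0, "wz": 0, "hand": -0.08}, {"dx": 0, "dy": 0.5, "dz": 0, "wx": 0, "wy": 0, "wz": 0, "hand": -0.08}, {"dx": 0, "dy": 0.1, "dz": 0, "wx": 0, "wy": 0, "wz": 0, "hand": -0.08}, {"dx": 0, "dy": 0, "dz": 0, "wx": 0, "wy": 0, "wz": 0, "hand": -0.08}, {"dx": 0, "dy": 0, "dz": 0, "wx": 0, "wy": 0, "wz": 0, "hand": -0.08}, {"dx": 0, "dy": 0, "dz": 0, "wx": 0, "wy": 0, "wz": 0, "hand": -0.08}]}}

```text
time_s: 15.6
position: [0.4551, 0.1494, 0.0918]
tool_rot: [0.679, 0.734, 0.0, -0.004]
force: [0.5, 0.3, -1.1]
gripper_width: 0.046
```

```bash
python3 - <<'E'
from h import *
s=st()
R=orient(np.pi/2); P=sill-.024*cx+.0465*cy; P[2]=.059; print(P);delta(P,R)
E
```

```text
15.6 [0.4551 0.1494 0.0918] [ 6.786e-01  7.345e-01  4.000e-04 -4.100e-03] [ 0.5  0.3 -1.1] 0.046
[0.45811676 0.14978064 0.059     ]
shift units [-0.    0.13  1.31] turn units [-0.06 -0.08 -0.08] in tool axes (at start)
```

Call:
{"fn": "step_arm", "kwargs": {"plan": [{"dx": 0, "dy": 0.13, "dz": 0.3, "wx": -0.06, "wy": -0.08, "wz": -0.08, "hand": -0.08}, {"dx": 0, "dy": 0, "dz": 0.4, "wx": 0, "wy": 0, "wz": 0, "hand": -0.08}, {"dx": 0, "dy": 0, "dz": 0.35, "wx": 0, "wy": 0, "wz": 0, "hand": -0.08}, {"dx": 0, "dy": 0, "dz": 0.2, "wx": 0, "wy": 0, "wz": 0, "hand": -0.08}, {"dx": 0, "dy": 0, "dz": 0, "wx": 0, "wy": 0, "wz": 0, "hand": -0.08}, {"dx": 0, "dy": 0, "dz": 0, "wx": 0, "wy": 0, "wz": 0, "hand": -0.08}, {"dx": 0, "dy": 0, "dz": 0, "wx": 0, "wy": 0, "wz": 0, "hand": -0.08}, {"dx": 0, "dy": 0, "dz": 0, "wx": 0, "wy": 0, "wz": 0, "hand": -0.08}]}}

```text
time_s: 16.27
position: [0.46, 0.1499, 0.0617]
tool_rot: [0.676, 0.737, 0.001, 0.001]
force: [0.8, 0.3, -0.5]
gripper_width: 0.0457
```

```bash
python3 - <<'E'
from h import *
s=st()
R=orient(np.pi/2); P=sill-.024*cx+.0465*cy; P[2]=.059; delta(P,R)
snap('wrist','w12.png')
E
```

```text
16.2667 [0.46   0.1499 0.0617] [6.763e-01 7.366e-01 1.200e-03 7.000e-04] [ 0.8  0.3 -0.5] 0.0457
shift units [ 0.   -0.08  0.11] turn units [ 0.03 -0.01 -0.  ] in tool axes (at start)
```

View pics/w12.png

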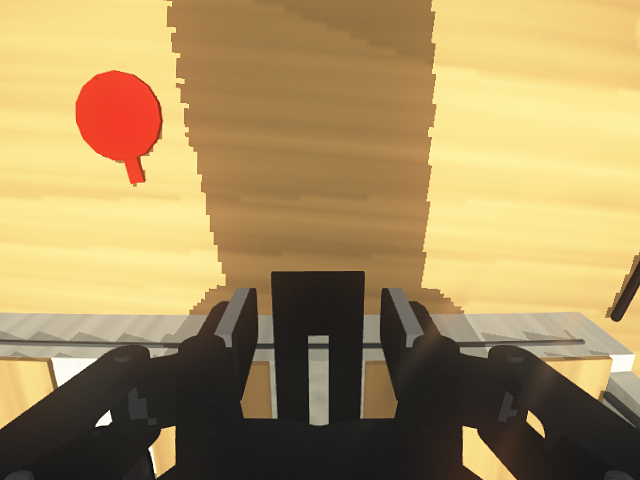

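Call:
{"fn": "step_arm", "kwargs": {"plan": [{"dx": 0, "dy": -0.08, "dz": 0.11, "wx": 0, "wy": 0, "wz": 0, "hand": -0.08}, {"dx": 0, "dy": 0, "dz": 0, "wx": 0, "wy": 0, "wz": 0, "hand": -0.08}, {"dx": 0, "dy": 0, "dz": 0, "wx": 0, "wy": 0, "wz": 0, "hand": -0.08}, {"dx": 0, "dy": 0, "dz": 0, "wx": 0, "wy": 0, "wz": 0, "hand": 1}, {"dx": 0, "dy": 0, "dz": 0, "wx": 0, "wy": 0, "wz": 0, "hand": 1}, {"dx": 0, "dy": 0, "dz": 0, "wx": 0, "wy": 0, "wz": 0, "hand": 1}, {"dx": 0, "dy": 0, "dz": 0, "wx": 0, "wy": 0, "wz": 0, "hand": 1}, {"dx": 0, "dy": 0, "dz": 0, "wx": 0, "wy": 0, "wz": 0, "hand": 1}]}}

```text
time_s: 16.98
position: [0.4576, 0.1496, 0.0587]
tool_rot: [0.676, 0.737, 0.001, 0.0]
force: [-0.7, -1.3, 2.4]
gripper_width: 0.0314
```

```bash
python3 - <<'E'
from h import *
s=st();snap('wrist','w13.png')
E
```

```text
16.9833 [0.4576 0.1496 0.0587] [6.763e-01 7.366e-01 8.000e-04 5.000e-04] [-0.7 -1.3  2.4] 0.0314
```

View pics/w13.png

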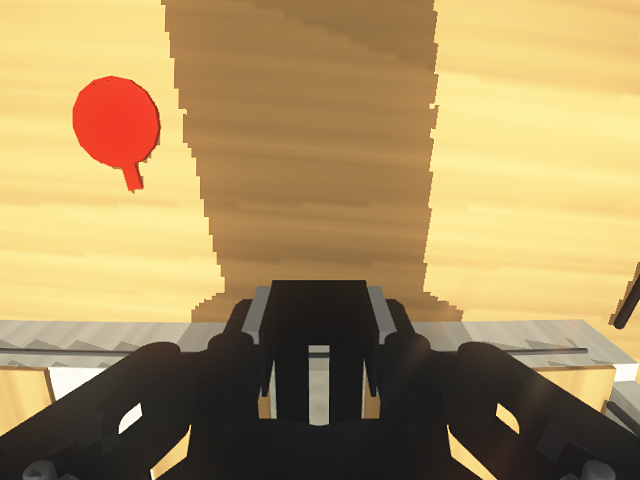

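Call:
{"fn": "step_arm", "kwargs": {"plan": [{"dx": 0, "dy": 0, "dz": -0.1, "wx": 0, "wy": 0, "wz": 0, "hand": 1}, {"dx": 0, "dy": 0, "dz": -0.2, "wx": 0, "wy": 0, "wz": 0, "hand": 1}, {"dx": 0, "dy": 0, "dz": -0.4, "wx": 0, "wy": 0, "wz": 0, "hand": 1}, {"dx": 0, "dy": 0, "dz": -0.6, "wx": 0, "wy": 0, "wz": 0, "hand": 1}, {"dx": 0, "dy": 0, "dz": -0.7, "wx": 0, "wy": 0, "wz": 0, "hand": 1}, {"dx": 0, "dy": 0, "dz": -0.7, "wx": 0, "wy": 0, "wz": 0, "hand": 1}, {"dx": 0, "dy": -0.2, "dz": -0.6, "wx": 0, "wy": 0, "wz": 0, "hand": 1}, {"dx": 0, "dy": -0.5, "dz": -0.4, "wx": 0, "wy": 0, "wz": 0, "hand": 1}, {"dx": 0, "dy": -0.7, "dz": -0.2, "wx": 0, "wy": 0, "wz": 0, "hand": 1}, {"dx": 0, "dy": -0.7, "dz": 0, "wx": 0, "wy": 0, "wz": 0, "hand": 1}, {"dx": 0, "dy": -0.6, "dz": 0, "wx": 0, "wy": 0, "wz": 0, "hand": 1}, {"dx": 0, "dy": -0.3, "dz": 0, "wx": 0, "wy": 0, "wz": 0, "hand": 1}, {"dx": 0, "dy": 0, "dz": 0, "wx": 0, "wy": 0, "wz": 0, "hand": 1}, {"dx": 0, "dy": 0, "dz": 0, "wx": 0, "wy": 0, "wz": 0, "hand": 1}]}}

```text
time_s: 18.2
position: [0.3833, 0.1433, 0.1564]
tool_rot: [0.676, 0.737, 0.002, 0.001]
force: [0.6, 0.2, -0.6]
gripper_width: 0.0314
```

```bash
cat >> h.py <<'E'
tt=-.07; tx=np.array([np.cos(tt),np.sin(tt),0]); ty=np.array([-np.sin(tt),np.cos(tt),0]); bay=np.array([.431,-.3308,.004])
Rt=Ro.from_matrix(np.stack([ty,np.cross(-Z,ty),-Z],1))
E
python3 - <<'E'
from h import *
s=st();snap('wrist','w14.png')
P=bay-.041*tx; P[2]=.16; print(P); delta(P,Rt)
E
```

```text
18.2 [0.3833 0.1433 0.1564] [0.6763 0.7367 0.0015 0.0011] [ 0.6  0.2 -0.6] 0.0314
[ 0.39010041 -0.32793234  0.16      ]
shift units [-18.8   -1.34  -0.16] turn units [ 0.04 -0.01  1.94] in tool axes (at start)
```

View pics/w14.png

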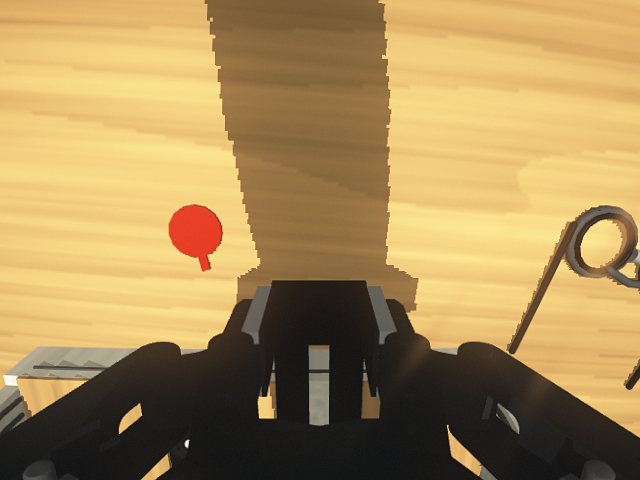

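Call:
{"fn": "step_arm", "kwargs": {"plan": [{"dx": -0.4, "dy": -0.07, "dz": 0, "wx": 0, "wy": 0, "wz": 0, "hand": 1}, {"dx": -0.7, "dy": -0.07, "dz": 0, "wx": 0, "wy": 0, "wz": 0, "hand": 1}, {"dx": -1, "dy": -0.07, "dz": 0, "wx": 0, "wy": 0, "wz": 0, "hand": 1}, {"dx": -1, "dy": -0.07, "dz": 0, "wx": 0, "wy": 0, "wz": 0, "hand": 1}, {"dx": -1, "dy": -0.07, "dz": 0, "wx": 0, "wy": 0, "wz": 0, "hand": 1}, {"dx": -1, "dy": -0.07, "dz": 0, "wx": 0, "wy": 0, "wz": 0, "hand": 1}, {"dx": -1, "dy": -0.07, "dz": 0, "wx": 0, "wy": 0, "wz": 0, "hand": 1}, {"dx": -1, "dy": -0.07, "dz": 0, "wx": 0, "wy": 0, "wz": 0, "hand": 1}, {"dx": -1, "dy": -0.07, "dz": 0, "wx": 0, "wy": 0, "wz": 0, "hand": 1}, {"dx": -1, "dy": -0.07, "dz": 0, "wx": 0, "wy": 0, "wz": 0, "hand": 1}, {"dx": -1, "dy": -0.07, "dz": 0, "wx": 0, "wy": 0, "wz": 0, "hand": 1}, {"dx": -1, "dy": -0.07, "dz": 0, "wx": 0, "wy": 0, "wz": 0, "hand": 1}, {"dx": -1, "dy": -0.07, "dz": 0, "wx": 0, "wy": 0, "wz": 0, "hand": 1}, {"dx": -1, "dy": -0.07, "dz": 0, "wx": 0, "wy": 0, "wz": 0, "hand": 1}, {"dx": -1, "dy": -0.07, "dz": 0, "wx": 0, "wy": 0, "wz": 0, "hand": 1}, {"dx": -1, "dy": -0.07, "dz": 0, "wx": 0, "wy": 0, "wz": 0, "hand": 1}, {"dx": -0.8, "dy": -0.07, "dz": 0, "wx": 0, "wy": 0, "wz": 0, "hand": 1}, {"dx": -0.6, "dy": -0.07, "dz": 0, "wx": 0, "wy": 0, "wz": 0, "hand": 1}, {"dx": -0.4, "dy": -0.07, "dz": 0, "wx": 0, "wy": 0, "wz": 0, "hand": 1}, {"dx": -0.2, "dy": -0.07, "dz": 0, "wx": 0, "wy": 0, "wz": 0, "hand": 1}]}}

```text
time_s: 19.92
position: [0.3839, -0.2872, 0.1553]
tool_rot: [0.677, 0.736, 0.001, 0.0]
force: [0.2, 0.4, -0.5]
gripper_width: 0.0313
```

Call:
{"fn": "step_arm", "kwargs": {"plan": [{"dx": -0.6, "dy": 0, "dz": 0, "wx": 0, "wy": 0, "wz": 0.5, "hand": 1}, {"dx": -0.6, "dy": 0, "dz": 0, "wx": 0, "wy": 0, "wz": 0.7, "hand": 1}, {"dx": -0.4, "dy": 0, "dz": 0, "wx": 0, "wy": 0, "wz": 0.5, "hand": 1}, {"dx": -0.2, "dy": 0, "dz": 0, "wx": 0, "wy": 0, "wz": 0.24, "hand": 1}, {"dx": 0, "dy": 0, "dz": 0, "wx": 0, "wy": 0, "wz": 0, "hand": 1}, {"dx": 0, "dy": 0, "dz": 0, "wx": 0, "wy": 0, "wz": 0, "hand": 1}, {"dx": 0, "dy": 0, "dz": 0, "wx": 0, "wy": 0, "wz": 0, "hand": 1}]}}

```text
time_s: 20.5
position: [0.3858, -0.3298, 0.1556]
tool_rot: [0.731, 0.682, 0.001, 0.0]
force: [-0.0, 0.0, 0.0]
gripper_width: 0.0312
```

```bash
python3 - <<'E'
from h import *
s=st()
P=bay-.041*tx; P[2]=.06; print(P); delta(P,Rt)
c=viewer.camera_params('wrist');snap('wrist','w15.png');snap('scene','s15.png')
for a,b in [(-76,-55),(-76,55),(76,55),(76,-55)]: print(proj(c,bay+a/1e3*tx+b/1e3*ty+[0,0,.006]))
E
```

```text
20.5 [ 0.3858 -0.3298  0.1556] [7.309e-01 6.825e-01 1.000e-03 1.000e-04] [-0.  0.  0.] 0.0312
[ 0.39010041 -0.32793234  0.06      ]
shift units [0.08 0.16 3.82] turn units [ 0.02 -0.02  0.02] in tool axes (at start)
[236.67043375 180.98570416]
[405.44230597 181.25982011]
[392.8778615  381.55342221]
[247.87637148 381.47095232]
```

View pics/w15.png

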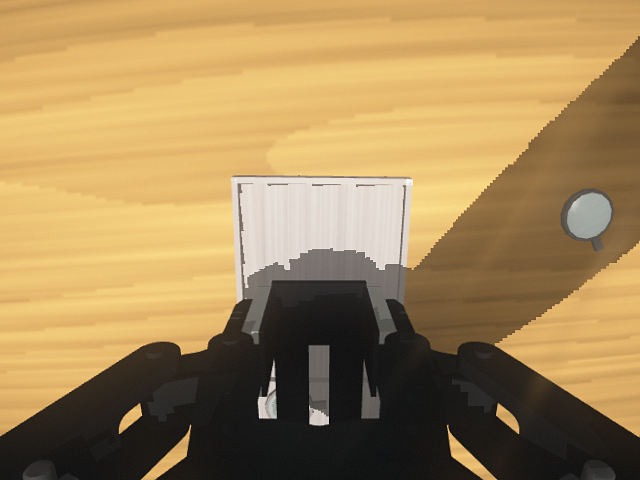

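View pics/s15.png

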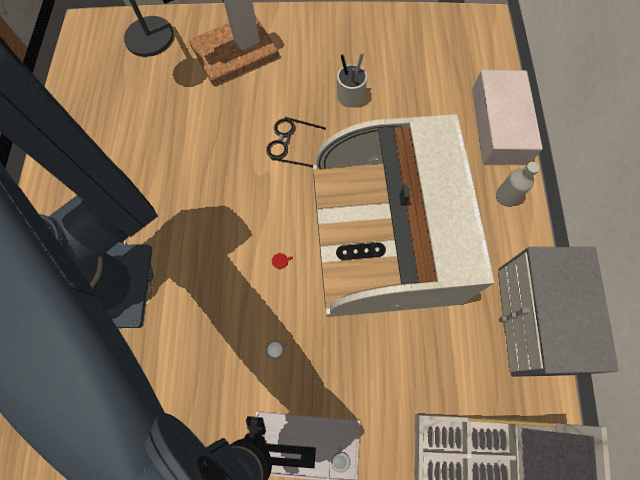

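Call:
{"fn": "step_arm", "kwargs": {"plan": [{"dx": 0.08, "dy": 0.16, "dz": 0.3, "wx": 0, "wy": 0, "wz": 0, "hand": 1}, {"dx": 0, "dy": 0, "dz": 0.7, "wx": 0, "wy": 0, "wz": 0, "hand": 1}, {"dx": 0, "dy": 0, "dz": 0.7, "wx": 0, "wy": 0, "wz": 0, "hand": 1}, {"dx": 0, "dy": 0, "dz": 0.7, "wx": 0, "wy": 0, "wz": 0, "hand": 1}, {"dx": 0, "dy": 0, "dz": 0.7, "wx": 0, "wy": 0, "wz": 0, "hand": 1}, {"dx": 0, "dy": 0, "dz": 0.6, "wx": 0, "wy": 0, "wz": 0, "hand": 1}, {"dx": 0, "dy": 0, "dz": 0.5, "wx": 0, "wy": 0, "wz": 0, "hand": 1}, {"dx": 0, "dy": 0, "dz": 0.3, "wx": 0, "wy": 0, "wz": 0, "hand": 1}, {"dx": 0, "dy": 0, "dz": 0.15, "wx": 0, "wy": 0, "wz": 0, "hand": 1}, {"dx": 0, "dy": 0, "dz": 0, "wx": 0, "wy": 0, "wz": 0, "hand": 1}, {"dx": 0, "dy": 0, "dz": 0, "wx": 0, "wy": 0, "wz": 0, "hand": 1}, {"dx": 0, "dy": 0, "dz": 0, "wx": 0, "wy": 0, "wz": 0, "hand": 1}, {"dx": 0, "dy": 0, "dz": 0, "wx": 0, "wy": 0, "wz": 0, "hand": 1}]}}

```text
time_s: 21.68
position: [0.3909, -0.3296, 0.0405]
tool_rot: [0.731, 0.682, 0.001, 0.002]
force: [0.2, -0.3, -0.2]
gripper_width: 0.0311
```

```bash
python3 - <<'E'
from h import *
s=st()
P=bay-.041*tx; P[2]=.026; print(P); delta(P,Rt)
snap('wrist','w16.png');snap('scene','s16.png')
cv2.imwrite('pics/c16.png',cv2.resize(cv2.imread('pics/s16.png')[380:480,180:400],None,fx=3.5,fy=3.5))
E
```

```text
21.6833 [ 0.3909 -0.3296  0.0405] [0.7314 0.682  0.0008 0.0015] [ 0.2 -0.3 -0.2] 0.0311
[ 0.39010041 -0.32793234  0.026     ]
shift units [ 0.06 -0.04  0.58] turn units [0.04 0.01 0.  ] in tool axes (at start)
```

View pics/w16.png

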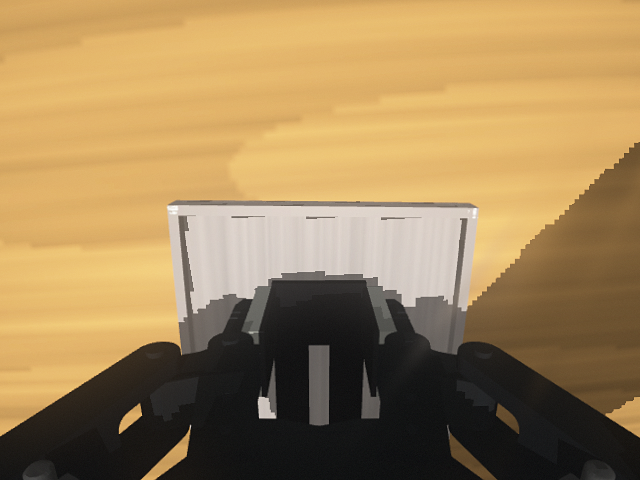

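View pics/c16.png

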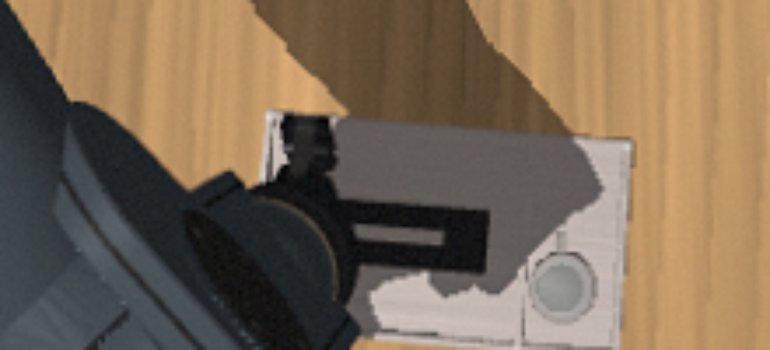

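Call:
{"fn": "step_arm", "kwargs": {"plan": [{"dx": 0.06, "dy": -0.04, "dz": 0.2, "wx": 0, "wy": 0, "wz": 0, "hand": 1}, {"dx": 0, "dy": 0, "dz": 0.2, "wx": 0, "wy": 0, "wz": 0, "hand": 1}, {"dx": 0, "dy": 0, "dz": 0.13, "wx": 0, "wy": 0, "wz": 0, "hand": 1}, {"dx": 0, "dy": 0, "dz": 0.06, "wx": 0, "wy": 0, "wz": 0, "hand": 1}, {"dx": 0, "dy": 0, "dz": 0, "wx": 0, "wy": 0, "wz": 0, "hand": 1}, {"dx": 0, "dy": 0, "dz": 0, "wx": 0, "wy": 0, "wz": 0, "hand": 1}, {"dx": 0, "dy": 0, "dz": 0, "wx": 0, "wy": 0, "wz": 0, "hand": 1}, {"dx": 0, "dy": 0, "dz": 0, "wx": 0, "wy": 0, "wz": 0, "hand": 1}]}}

```text
time_s: 22.45
position: [0.389, -0.327, 0.0256]
tool_rot: [0.731, 0.682, 0.001, -0.0]
force: [-3.1, 3.0, 8.1]
gripper_width: 0.0312
```

Call:
{"fn": "step_arm", "kwargs": {"plan": [{"dx": 0, "dy": 0, "dz": -0.02, "wx": 0, "wy": 0, "wz": 0, "hand": 0.15}, {"dx": 0, "dy": 0, "dz": 0, "wx": 0, "wy": 0, "wz": 0, "hand": 0.1}, {"dx": 0, "dy": 0, "dz": 0, "wx": 0, "wy": 0, "wz": 0, "hand": 0.05}, {"dx": 0, "dy": 0, "dz": 0, "wx": 0, "wy": 0, "wz": 0, "hand": 0}, {"dx": 0, "dy": 0, "dz": 0, "wx": 0, "wy": 0, "wz": 0, "hand": -0.08}, {"dx": 0, "dy": 0, "dz": 0, "wx": 0, "wy": 0, "wz": 0, "hand": -0.08}, {"dx": 0, "dy": 0, "dz": 0, "wx": 0, "wy": 0, "wz": 0, "hand": -0.08}]}}

```text
time_s: 23.03
position: [0.3892, -0.3273, 0.0249]
tool_rot: [0.731, 0.682, 0.001, 0.0]
force: [0.7, 0.3, 0.2]
gripper_width: 0.0463
```

```bash
python3 - <<'E'
from h import *
s=st();snap('wrist','w17.png')
E
```

```text
23.0333 [ 0.3892 -0.3273  0.0249] [7.314e-01 6.820e-01 8.000e-04 3.000e-04] [0.7 0.3 0.2] 0.0463
```

View pics/w17.png

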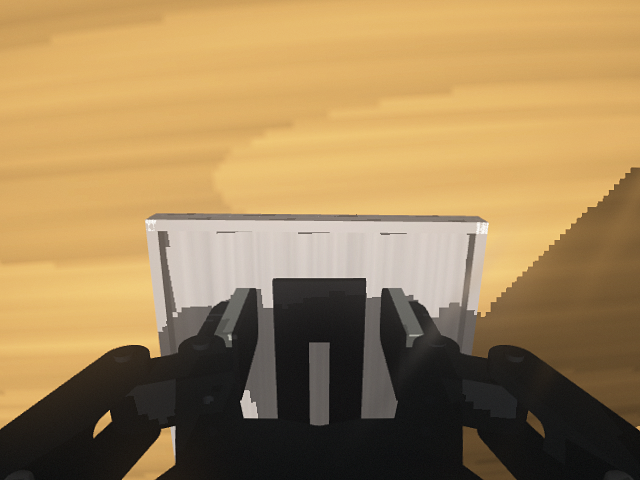

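Released between the fingers. Now straight up and away from the tray.

Call:
{"fn": "step_arm", "kwargs": {"plan": [{"dx": 0, "dy": 0, "dz": -0.15, "wx": 0, "wy": 0, "wz": 0, "hand": -0.08}, {"dx": 0, "dy": 0, "dz": -0.4, "wx": 0, "wy": 0, "wz": 0, "hand": -0.08}, {"dx": 0, "dy": 0, "dz": -0.7, "wx": 0, "wy": 0, "wz": 0, "hand": -0.08}, {"dx": 0, "dy": 0, "dz": -0.9, "wx": 0, "wy": 0, "wz": 0, "hand": -0.08}, {"dx": 0, "dy": 0, "dz": -0.9, "wx": 0, "wy": 0, "wz": 0, "hand": -0.08}, {"dx": 0, "dy": 0, "dz": -0.9, "wx": 0, "wy": 0, "wz": 0, "hand": -0.08}, {"dx": 0, "dy": 0, "dz": -0.9, "wx": 0, "wy": 0, "wz": 0, "hand": -0.08}, {"dx": 0, "dy": -0.5, "dz": -0.7, "wx": 0, "wy": 0, "wz": 0, "hand": -0.08}, {"dx": 0, "dy": -0.6, "dz": -0.4, "wx": 0, "wy": 0, "wz": 0, "hand": -0.08}, {"dx": 0, "dy": -0.6, "dz": 0, "wx": 0, "wy": 0, "wz": 0, "hand": -0.08}, {"dx": 0, "dy": -0.3, "dz": 0, "wx": 0, "wy": 0, "wz": 0, "hand": -0.08}, {"dx": 0, "dy": 0, "dz": 0, "wx": 0, "wy": 0, "wz": 0, "hand": -0.08}, {"dx": 0, "dy": 0, "dz": 0, "wx": 0, "wy": 0, "wz": 0, "hand": -0.08}, {"dx": 0, "dy": 0, "dz": 0, "wx": 0, "wy": 0, "wz": 0, "hand": -0.08}, {"dx": 0, "dy": 0, "dz": 0, "wx": 0, "wy": 0, "wz": 0, "hand": -0.08}]}}

```text
time_s: 24.33
position: [0.3395, -0.3237, 0.1733]
tool_rot: [0.731, 0.682, 0.001, 0.0]
force: [1.0, 0.5, -0.6]
gripper_width: 0.0463
```

```bash
python3 - <<'E'
from h import *
s=st();c=viewer.camera_params('wrist');snap('wrist','w18.png');snap('scene','s18.png');snap('top','t18.png')
for z in (.004,.010):print([np.round(proj(c,bay+a/1e3*tx+b/1e3*ty+[0,0,z-.004])) for a,b in [(-76,-55),(-76,55),(76,55),(76,-55)]])
E
```

```text
24.3333 [ 0.3395 -0.3237  0.1733] [0.7312 0.6821 0.001  0.    ] [ 1.   0.5 -0.6] 0.0463
[array([242., 239.]), array([391., 240.]), array([382., 411.]), array([252., 411.])]
[array([241., 242.]), array([393., 242.]), array([383., 416.]), array([251., 416.])]
```

View pics/w18.png

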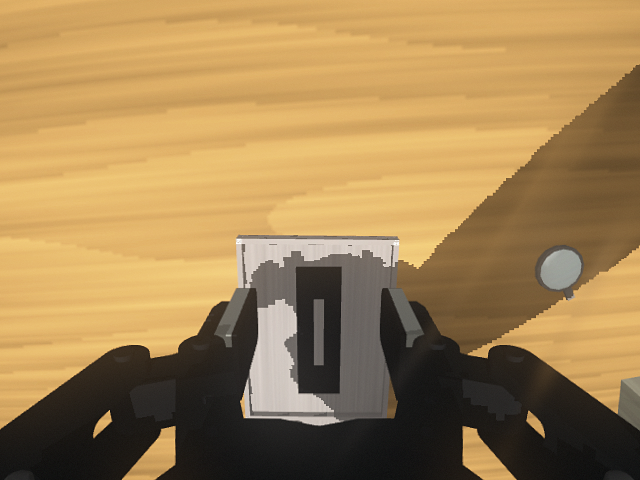

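View pics/s18.png

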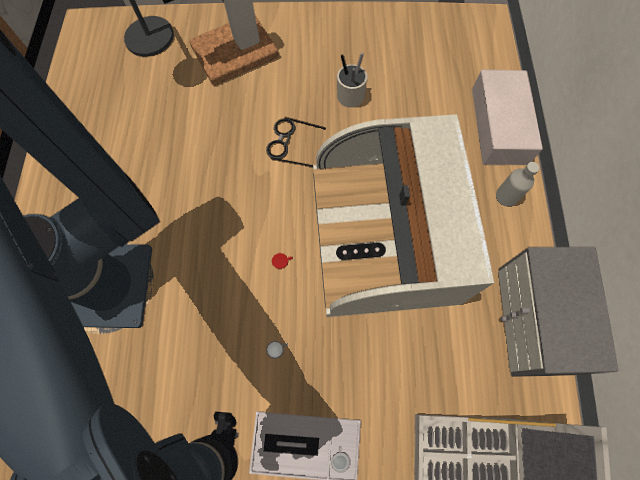

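View pics/t18.png

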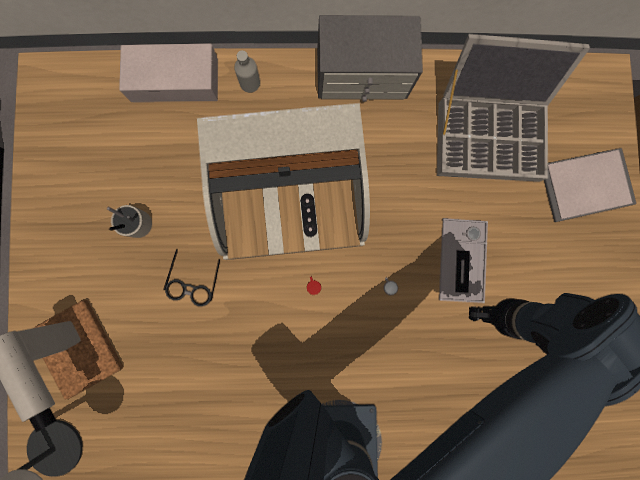

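```bash
python3 - <<'E'
from h import *
c=viewer.camera_params('wrist');st()
q=[onz(c,u,v,.007) for u,v in [(297,267),(341,267),(340,393),(300,393)]]
for x in q: d=x-bay;print(np.round([d@tx,d@ty],4))
print(np.linalg.norm(q[0]-q[3]),np.linalg.norm(q[1]-q[2]),np.linalg.norm(q[0]-q[1]))
order.job_done()
E
```

```text
24.4833 [ 0.3394 -0.3237  0.1733] [ 0.7312  0.6822  0.0009 -0.    ] [-0.3 -0.8  0.3] 0.0462
[-0.0556 -0.0148]
[-0.0557  0.0179]
[0.055 0.019]
[ 0.055 -0.014]
0.11066879534134448 0.11069052470033501 0.03268061513144817
the job is handed in; nothing more can be done
```

The job is done and handed in at 24.5 s of the 72 s allowed. The shutter is up and the slit bar lies in the tray's long bay.

**What I did:**
- **Shutter:** I gripped the pull tab and raised the shutter on its arc. The fingers slid past the tab near the top. The shutter was already past its tipping point (about 1.43 rad) and rested on the closed fingers, so I eased it back to its stop.
- **Slit bar:** I pressed the closed fingertips on it with about 8 N and dragged it until it overhung the sill by about 38 mm. I then gripped it across its width at that end, carried it over and set it down in the bay.

**What the last checks showed:**
- **Placement:** The bar measures 110.7 x 32.7 mm at the height it should have on the bay floor (true size 110 x 34 mm). That fits it lying flat. It is within about 2 mm of the bay's centre and lined up with the tray.
- **Shutter:** Its lower edge measured 13.4 mm in front of the axis just after I let go, against 14 mm expected. It is still open in the final pictures.
- **Other things:** By eye, the pinhole bar, lenses, occluder, trial frame and pen cup are where they were at the start.
- **Forces:** Readings at the end of each move never exceeded about 22 N; the highest was a deliberate light touch of the fingertips on the table to gauge finger length.

No final check failed or disagreed. One mid-job picture seemed about 6 mm off while the arm was still settling, but it agreed once I used the matching camera pose.

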